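Warm crusty rolls on the toaster's fold-up rack

TASK

Warm the crusty rolls on the toaster: swing its fold-up wire rack open until it snaps upright, set every roll that lies on the chopping board side by side on the rack, and roll the thumbwheel in the toaster's top away from you until the white bar on its rim stands between the two white pointers. Only when all the rolls are on the rack and the wheel is set, press the carriage lever all the way down so that it stays latched. Leave the garlic, the mug and the salt pot where they are.

Things in the scene. Friction and masses are not known exactly. Their poses are not given: they have to be found in the camera images.
- toaster: Long-slot toaster, aluminium with black ends, 400 mm long (its y), 160 mm deep (x), flat top 165 mm up; fixed, on the robot's left or right, yaw up to 0.12. Origin: centre of its underside; x to its back (away from the robot), y left, z up. Controls are at its right (-y) end: thumbwheel in the top, lever on the end face. A fold-up wire rack lies on the rest of the top.
- wheel (a joint): Thumbwheel angle (rad). 0 = the white bar on its rim is uppermost, between the two white pointers (wanted, within 0.17). Grows as the top of the wheel is rolled away from the robot (toaster +x). Starts between -4.6 and -2.4, the bar hidden inside; stops at -5.0 and +0.9. Stays where it is left; rim friction about 0.4 N.
- wheel_top (a point): Top of the wheel's rim, 10 mm above the toaster's top, 7 mm above its 65 x 30 mm bezel. Rubber disc, radius 30, width 18 mm, axle along the toaster's y. Only this cap stands out: press a shut fingertip down on it and drag along the toaster's x (30 mm per rad). The axle is sprung: yields from 1.2 N, 4 mm down at 4 N (firm stop). Point fixed to the toaster, with its axes.
- lever (a joint): Carriage lever: m pressed down from its upper stop (0) to its lower stop (0.030). A spring of at most 4.5 N pushes it up; over the last 4 mm it snaps down and stays latched by itself (wanted: above 0.027). Pulling it up with 2.5 N releases it.
- lever_top (a point): Middle of the upper face of the lever's black finger pad, 38 (toaster x) x 26 (y) x 12 mm, which stands out 7 to 33 mm from the toaster's right end face; 156 mm above the worktop when up, 126 mm when down. Moves with the lever.
- rack_swing (a joint): Swing of the rack's legs (rad): 0 folded flat on the toaster, 1.53 open against its stop (wanted: above 1.42). A spring pulls it to the nearer end from the dead point at about 0.95; about 5 N at the tab swing it over.
- rack_tray (a point): Middle of the upper face of the rack's wire tray, 120 (toaster x) by 250 mm (y), rim 8 to 10 mm high; toaster's axes. It stays level as it swings on 38 mm legs: at swing q it has gone 38 mm*(cos 0.21 - cos(0.21+q)) along the toaster's +y and 38 mm*(sin(0.21+q) - sin 0.21) up. Folded its face is 181 mm above the worktop, open 210 mm.
- rack_tab (a point): Black upright grip tab on the right (-y) end of the tray, 30 (toaster x) x 10 (y) mm; its top is 27 mm above the tray's face. This point is in its middle, 10 mm below its top, and moves with the tray; pinch it across its 10 mm or its 30 mm.
- roll_0_center (a point): A crusty bread roll, golden brown, a pale cross cut in its domed top: round, 52 mm across at its widest (15 to 20 mm up), 39 mm high, flat underside 36 mm across, about 60 g. This point is its centre, 19.5 mm above its underside. Starts on the chopping board (22 mm thick); three or four rolls are there, an absent one reads None.
- roll_1_center (a point): A crusty bread roll, golden brown, a pale cross cut in its domed top: round, 52 mm across at its widest (15 to 20 mm up), 39 mm high, flat underside 36 mm across, about 60 g. This point is its centre, 19.5 mm above its underside. Starts on the chopping board (22 mm thick); three or four rolls are there, an absent one reads None.
- roll_2_center (a point): A crusty bread roll, golden brown, a pale cross cut in its domed top: round, 52 mm across at its widest (15 to 20 mm up), 39 mm high, flat underside 36 mm across, about 60 g. This point is its centre, 19.5 mm above its underside. Starts on the chopping board (22 mm thick); three or four rolls are there, an absent one reads None.
- roll_3_center (a point): A crusty bread roll, golden brown, a pale cross cut in its domed top: round, 52 mm across at its widest (15 to 20 mm up), 39 mm high, flat underside 36 mm across, about 60 g. This point is its centre, 19.5 mm above its underside. Starts on the chopping board (22 mm thick); three or four rolls are there, an absent one reads None.
- garlic: A bulb of garlic, 56 mm across and 56 mm high, pale pink, pointed on top, among the rolls on the chopping board; not to be moved. Origin: its underside.
- mug: A mug, 78 mm across, 101 mm high, on the worktop at the front left; not to be moved. Origin: its underside.
- salt_pot: A round wooden salt pot with a lid, 92 mm across, 70 mm high, on the worktop behind; not to be moved. Origin: its underside.
Mind the look-alikes: they are no part of the job. What is shaped like the part that bears roll_1_center but black or green is not meant.

How it is judged:
By the outcome, as a careful person would: the job done as asked, in the order asked, and still so for the second after the job is handed in, with the robot touching nothing.
Of roll_0, roll_1, roll_2, roll_3 only 3 to 4 are there at a start; the rules pass over those that are not, and their reading is None.
At some moment in a run one of roll_0, roll_1, roll_2, roll_3 may be knocked a few centimetres aside while the robot is not near it.
Once in a run the grip may slacken for a moment while it holds something.
It also fails if it takes over 210 s, if anything falls off the work surface, if the arm or the gripper's body presses on something with over 40 N, if the wrist force passes 120 N, or if a joint passes its speed limit or range.

ROBOT

A 7-joint arm with a two-finger parallel gripper is mounted at the origin on a cart in front of the work surface, level with it; the furniture and walls round the work are solid. World frame = base frame: x ahead of the robot, y to its left, z up, the work surface at z = 0. Lengths are in m, angles in rad, forces in N, time in s.
With the tool pointing down it reaches from about 0.425 to 0.925 m from the base axis. Payload 6.8 kg.
Tool frame: the origin (TCP) lies midway between the tips of the shut fingers; the grasp point (between the pads) lies 19 mm behind it; z points along the fingers, y is the line along which they close (so a half turn about z gives the same grasp; the last joint's range is limited). The gripper opens to 85 mm and grips with 20 to 120 N. Pads are 22 mm wide; open, the fingers measure 114 mm over their backs; the gripper's body (76 mm by 85 mm) begins 54 mm behind the grasp point. The pads swing forward as they close: fully open they stand 13 mm farther back than shut.
Start: joints at [1.219, 0.477, 0.022, 1.555, -0.011, 1.109, -0.083], TCP at [0.163, -0.655, 0.231] pointing down, gripper open.
Joint ranges: [-2.96, 2.96], [-0.34, 2.1], [-1.41, 1.46], [0.24, 2.44], [-1.37, 4.51], [0.17, 1.92], [-2.96, 2.96]. Speed limits (rad/s): [2.39, 2.39, 3.14, 3.14, 3.14, 3.14, 3.14].

INTERFACE

Orientations are given as a unit quaternion [w, x, y, z].
In Python, from station import bot gives the robot as it stands.
- The arm moves only by the tool jog_arm, never from a script. Its argument "rows" is a list of rows, each an object of numbers: "fingers": the finger opening in mm, from 0 to 85.4; "x", "y", "z": the shift along the tool's x, y, z in mm; "ax", "ay", "az": the turn, a rotation vector about the tool's x, y, z in degrees. A call has exactly 8 rows; each row shifts and turns the commanded pose from where the row before left it, along the tool's axes as they then stand; what a row does not reach is not made up. A row lasts 1/10 s, in which the tool goes at most 50 mm and 8.59 degrees, less where a joint would pass 70% of its speed; a pose out of reach is approached as far as the arm can. A call with a gripper value outside its range is refused whole. The fingers move at their own pace and stop on an object; "force" is the grip in N (left out, the last holds). Time passes only in rows, so rows that do not move let the fingers close, or fill a call up. It gives the time, the measured TCP pose, the force, the opening and the grip force at its end, in the units of the state.
- bot.get_obs(): the state, without advancing time (a new reading comes with each control period).
- bot.read_camera(name): name is "scene" or "top" or "wrist"; returns a dict with "pixels" (420x560x3 uint8, red, green, blue), "vertical_fov" (degrees; the focal length in pixels is half the picture's height over the tangent of half this angle, whatever the lens; pixels are square), "cx", "cy" (the principal point, pixels), "world_from_camera" (4x4, takes a point from camera to world coordinates). Camera axes: x right, y down, z forward; pixel columns grow to the right and rows downward; lengths in m; the calibration is good to about 2 mm. A picture is of the moment at which its call begins. There is no depth.
- bot.hand_in(): hands the job in; it is judged then, once.
The state is a dict: "t": time; "q": joint angles; "joint_vel": joint speeds; "joint_torque": joint torques, N m; "eef_pos": TCP position; "tool_rot": TCP orientation; "contact_force": force on the tool from outside, world axes, zero at the start; "torque": the same for the moment, N m; "gripper_width": opening from 0.0 (shut) to 1.0 (fully open); "grasp_force": force on a finger pad.
Only numpy, scipy, OpenCV 4.12 (cv2) and the standard library are available. Lean on these libraries where they do the work, as an engineer would, in place of code of your own. Each camera call takes 0.05 s, during which the arm holds its last target. There are 200 camera calls.

## Working session

There is one attempt and no reset: what is moved stays moved. The work goes in short steps, Python scripts to look and compute and a tool call to move; the robot and the scene stay as the last step left them, time stands still between calls to the robot, and variables do not carry over. Pictures are saved under pics/ and viewed, at most 14 in all, crops included, and the job is handed in when it is done.

Besides the shell and the picture viewer there is one more tool, called after "Emit:" by a JSON object that holds its "method" and its "body". jog_arm: Moves the arm, as the interface text tells. Its arguments: {"type":"object","properties":{"rows":{"type":"array","items":{"type":"object","properties":{"fingers":{"type":"number"},"x":{"type":"number"},"y":{"type":"number"},"z":{"type":"number"},"ax":{"type":"number"},"ay":{"type":"number"},"az":{"type":"number"}}}},"force":{"type":"number"}},"required":["rows"]}

```bash
mkdir -p pics; ls
cat > h.py <<'E'
import numpy as np,cv2
from scipy.spatial.transform import Rotation as R
from station import bot
def shot(name,fn):
    c=bot.read_camera(name); cv2.imwrite('pics/'+fn,c['pixels'][:,:,::-1])
    np.savez('pics/'+fn+'.npz',T=c['world_from_camera'],f=210/np.tan(np.radians(c['vertical_fov'])/2),c=[c['cx'],c['cy']]); return c
def ray(fn,u,v,z):
    d=np.load('pics/'+fn+'.npz');T=d['T'];r=T[:3,:3]@np.array([(u-d['c'][0])/d['f'],(v-d['c'][1])/d['f'],1]);o=T[:3,3]
    return o+r*(z-o[2])/r[2]
def proj(fn,p):
    d=np.load('pics/'+fn+'.npz');T=d['T'];q=T[:3,:3].T@(np.array(p)-T[:3,3]);return d['f']*q[:2]/q[2]+d['c']
def crop(fn,u0,v0,u1,v1,s,out):
    i=cv2.imread('pics/'+fn)[v0:v1,u0:u1];cv2.imwrite('pics/'+out,cv2.resize(i,None,fx=s,fy=s,interpolation=cv2.INTER_CUBIC))
def st():
    o=bot.get_obs();m=R.from_quat(np.roll(o['tool_rot'],-1)).as_matrix()
    print('t',round(o['t'],2),'p',np.round(o['eef_pos'],4),'q',np.round(o['q'],2),'F',np.round(o['contact_force'],1),'w',round(o['gripper_width'],3),'g',o['grasp_force']);print(np.round(m,3));return np.array(o['eef_pos']),m
def to(p):  # tool-frame shift mm to world p
    o=bot.get_obs();m=R.from_quat(np.roll(o['tool_rot'],-1)).as_matrix();return np.round(m.T@(np.array(p)-o['eef_pos'])*1000,1)
E
python3 - <<'E'
from h import *
st()
for n in ('scene','top'):
    c=shot(n,n+'0.png');print(n,np.round(c['world_from_camera'],3),c['cx'],c['cy'],c['vertical_fov'])
a=cv2.imread('pics/scene0.png');b=cv2.imread('pics/top0.png')
E
```

```text
pics
t 0.0 p [ 0.1628 -0.6545  0.2303] q [ 1.22  0.48  0.02  1.56 -0.01  1.11 -0.08] F [0.8 0.6 0.6] w 1.003 g 0.0
[[ 0.97   0.241 -0.001]
 [ 0.241 -0.97   0.002]
 [-0.    -0.002 -1.   ]]
scene [[-0.665 -0.624  0.411 -0.017]
 [-0.747  0.548 -0.377  0.534]
 [ 0.01  -0.557 -0.83   1.291]
 [ 0.     0.     0.     1.   ]] 273.78979240491583 202.8256497267653 48.11940902323392
top [[-0.004 -0.999  0.054  0.473]
 [-1.     0.005  0.018 -0.003]
 [-0.018 -0.054 -0.998  1.456]
 [ 0.     0.     0.     1.   ]] 273.0219008027227 205.2705108592845 51.28107425037504
```

View pics/scene0.png

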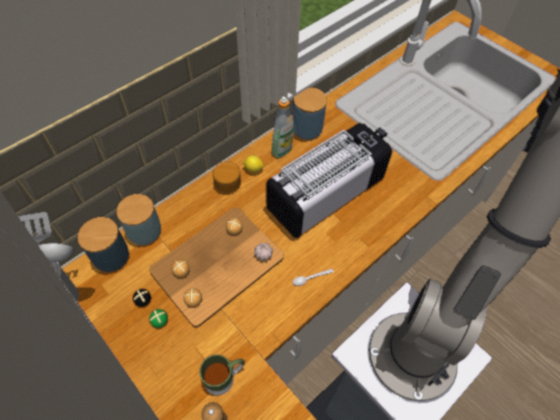

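View pics/top0.png

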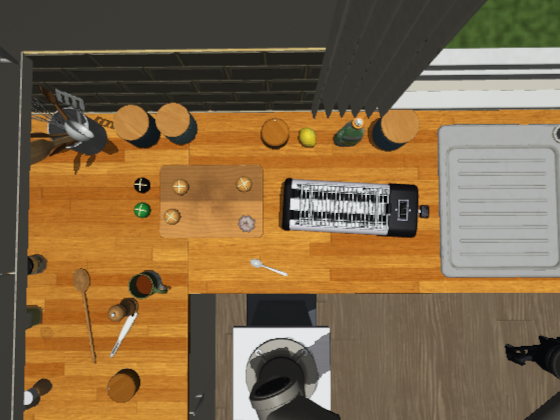

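Scene: the 3 golden rolls are at top-view pixels (181,187), (172,216) and (245,185). The things that could be mistaken for them are the black roll (142,185), the green roll (142,211) and the garlic (247,223). The toaster spans x 283–417, with the lever at (424,211) and the wheel at (403,210). Next, one close crop.

Run:
```python
from h import *
a=cv2.imread('pics/top0.png')
A=cv2.resize(a[165:250,275:435],None,fx=5,fy=5,interpolation=cv2.INTER_CUBIC)[:, :800]
B=cv2.resize(a[170:240,130:270],None,fx=5,fy=5,interpolation=cv2.INTER_CUBIC)
cv2.imwrite('pics/a.png',A)
cv2.imwrite('pics/b.png',B)
```

```text
(no output)
```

View pics/a.png

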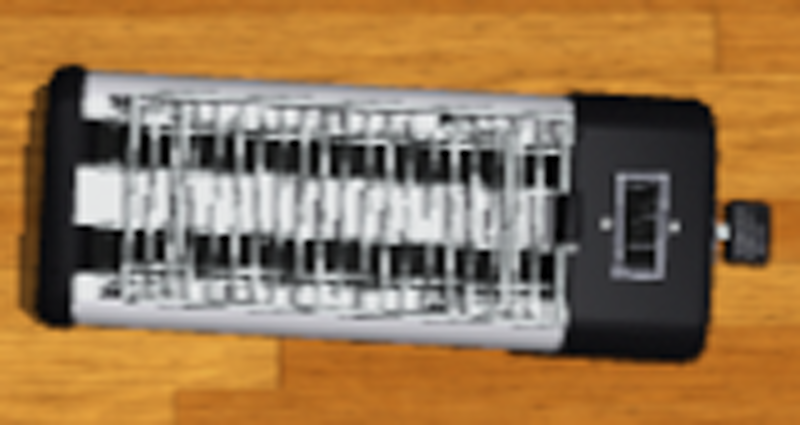

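View pics/b.png

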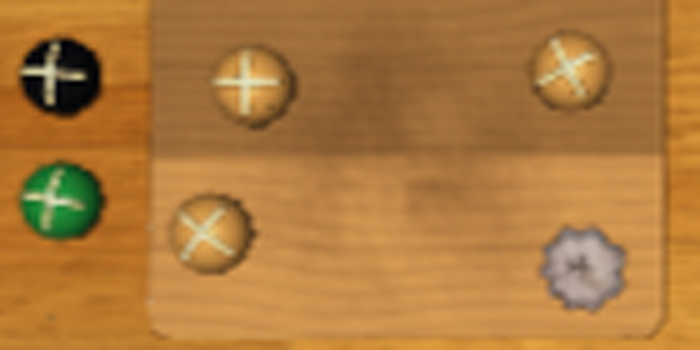

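Crop a shows the tab at crop pixel (568,219), the wheel at (641,227) and the lever pad at (747,232). Crop b shows the rolls at (253,83), (569,70) and (210,233), all golden with a pale cross.

Run:
```python
from h import *
f='top0.png'
g=lambda u,v,z,s=(275,165):np.round(ray(f,s[0]+u/5-.4,s[1]+v/5-.4,z),4)
print('tab',g(568,219,.2),'wheel',g(641,227,.17),'lev',g(747,232,.156))
print('ptrs',g(606,224,.165),g(675,227,.165))
print('corners',[g(*p,.165) for p in ((710,103),(705,355),(62,70),(48,322))])
print('alu', [g(*p,.165) for p in ((573,97),(565,350),(85,72),(72,322))])
print('tray',[g(*p,.181) for p in ((572,98),(560,325),(130,92),(120,305))])
print('rolls',[g(*p,.04,(130,170)) for p in ((253,83),(569,70),(210,233),(583,268))])
```

```text
tab [ 0.5306 -0.31    0.2   ] wheel [ 0.527  -0.3597  0.17  ] lev [ 0.5243 -0.4259  0.156 ]
ptrs [ 0.5291 -0.3407  0.165 ] [ 0.5271 -0.381   0.165 ]
corners [array([ 0.6001, -0.403 ,  0.165 ]), array([ 0.4521, -0.3969,  0.165 ]), array([ 0.6221, -0.0217,  0.165 ]), array([ 0.473 , -0.0125,  0.165 ])]
alu [array([ 0.6042, -0.3228,  0.165 ]), array([ 0.4553, -0.3154,  0.165 ]), array([ 0.6208, -0.0353,  0.165 ]), array([ 0.4729, -0.0267,  0.165 ])]
tray [array([ 0.602 , -0.3182,  0.181 ]), array([ 0.47  , -0.3089,  0.181 ]), array([ 0.6071, -0.0611,  0.181 ]), array([ 0.4827, -0.0544,  0.181 ])]
rolls [array([0.6139, 0.3249, 0.04  ]), array([0.6211, 0.1185, 0.04  ]), array([0.5161, 0.3523, 0.04  ]), array([0.4923, 0.1095, 0.04  ])]
```

Emit:
{"method": "jog_arm", "body": {"rows": [{"z": -35,"az": 8.55,"fingers": 40},{"z": -35,"az": 8.55},{"x": 32,"y": -33},{"x": 32,"y": -33},{"x": 32,"y": -33},{"x": 32,"y": -33},{"x": 32,"y": -33},{"x": 32,"y": -33}], "force": 40}}

```text
invalid input
```

Emit:
{"method": "jog_arm", "body": {"rows": [{"x": 32,"y": -33},{"x": 32,"y": -33},{"x": 32,"y": -33},{"x": 31,"y": -33},{"x": 31,"y": -33},{"fingers": 40},{"fingers": 40},{"fingers": 40}]}}

```text
invalid input
```

Run:
```python
from h import *
st();c=shot('wrist','w1.png');print(to([.5306,-.31,.3]))
print(proj('w1.png',[.5306,-.31,.208]),proj('w1.png',[.527,-.3597,.175]))
```

```text
t 0.1 p [ 0.1628 -0.6545  0.2304] q [ 1.22  0.48  0.02  1.56 -0.01  1.11 -0.08] F [-1.  -0.6 -0.3] w 0.997 g 0.0
[[ 0.97   0.241 -0.001]
 [ 0.241 -0.97   0.002]
 [-0.    -0.002 -1.   ]]
[ 440.1 -245.7  -69.1]
[-1492.65541913 -2650.44354866] [ -540.22464233 -1410.52649596]
```

View pics/w1.png

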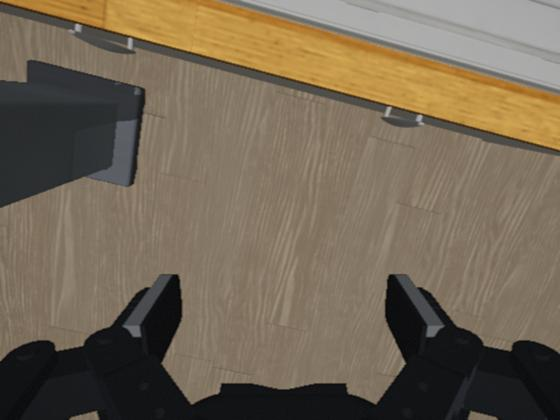

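The wrist view shows only the floor and worktop edge, because the moves were refused. The rows probably need all the keys.

Emit:
{"method": "jog_arm", "body": {"rows": [{"x": 0,"y": 0,"z": -35,"ax": 0,"ay": 0,"az": 8.55,"fingers": 40},{"x": 0,"y": 0,"z": -35,"ax": 0,"ay": 0,"az": 8.55,"fingers": 40},{"x": 32,"y": -33,"z": 0,"ax": 0,"ay": 0,"az": 0,"fingers": 40},{"x": 32,"y": -33,"z": 0,"ax": 0,"ay": 0,"az": 0,"fingers": 40},{"x": 32,"y": -33,"z": 0,"ax": 0,"ay": 0,"az": 0,"fingers": 40},{"x": 32,"y": -33,"z": 0,"ax": 0,"ay": 0,"az": 0,"fingers": 40},{"x": 32,"y": -33,"z": 0,"ax": 0,"ay": 0,"az": 0,"fingers": 40},{"x": 32,"y": -33,"z": 0,"ax": 0,"ay": 0,"az": 0,"fingers": 40}], "force": 40}}

```text
t: 0.95
eef_pos: [0.3665, -0.4663, 0.3012]
tool_rot: [-0.0, 1.0, -0.027, -0.0]
contact_force: [-0.2, -0.2, 0.5]
gripper_width: 0.473
grasp_force: 0.0
```

Emit:
{"method": "jog_arm", "body": {"rows": [{"x": 32,"y": -33,"fingers": 40},{"x": 32,"y": -33,"fingers": 40},{"x": 32,"y": -33,"fingers": 40},{"x": 31,"y": -33,"fingers": 40},{"x": 31,"y": -33,"fingers": 40},{"fingers": 40},{"fingers": 40},{"fingers": 40}]}}

```text
invalid input
```

Run:
```python
from h import *
st();c=shot('wrist','w1.png');print(to([.5306,-.31,.3]))
print(proj('w1.png',[.5306,-.31,.208]),proj('w1.png',[.527,-.3597,.175]))
```

```text
t 0.95 p [ 0.3665 -0.4663  0.3012] q [ 0.82  0.29 -0.02  1.67  0.01  1.18 -0.83] F [-0.2 -0.2  0.5] w 0.473 g 0.0
[[ 0.999 -0.055 -0.   ]
 [-0.055 -0.999  0.   ]
 [-0.    -0.    -1.   ]]
[ 149.5 -155.7    2.4]
[ -6.8160767  -43.06735658] [107.67651373 -21.80378599]
```

View pics/w1.png

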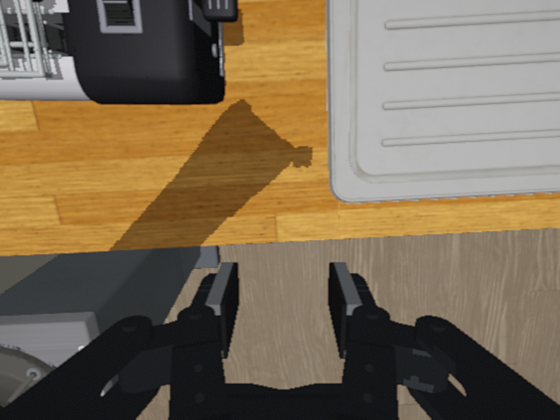

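The wrist view shows the toaster's right end at upper left (tab not yet in view), and every row needs all the keys. Moving on with full rows.

Emit:
{"method": "jog_arm", "body": {"rows": [{"x": 32,"y": -33,"z": 0,"ax": 0,"ay": 0,"az": 0,"fingers": 40},{"x": 32,"y": -33,"z": 0,"ax": 0,"ay": 0,"az": 0,"fingers": 40},{"x": 32,"y": -33,"z": 0,"ax": 0,"ay": 0,"az": 0,"fingers": 40},{"x": 27,"y": -28,"z": 0,"ax": 0,"ay": 0,"az": 0,"fingers": 40},{"x": 27,"y": -28,"z": 0,"ax": 0,"ay": 0,"az": 0,"fingers": 40},{"x": 0,"y": 0,"z": 40,"ax": 0,"ay": 0,"az": 0,"fingers": 40},{"x": 0,"y": 0,"z": 0,"ax": 0,"ay": 0,"az": 0,"fingers": 40},{"x": 0,"y": 0,"z": 0,"ax": 0,"ay": 0,"az": 0,"fingers": 40}]}}

```text
t: 1.8
eef_pos: [0.5224, -0.322, 0.2608]
tool_rot: [-0.0, 1.0, -0.028, -0.001]
contact_force: [0.2, -0.7, -0.0]
gripper_width: 0.467
grasp_force: 0.0
```

Run:
```python
from h import *
st();c=shot('wrist','w2.png');print(to([.5306,-.31,.187]))
print(proj('w2.png',[.5306,-.31,.208]),proj('w2.png',[.527,-.3597,.175]))
```

```text
t 1.8 p [ 0.5224 -0.322   0.2608] q [ 0.54  0.36 -0.12  1.67  0.05  1.12 -1.22] F [ 0.2 -0.7 -0. ] w 0.467 g 0.0
[[ 0.998 -0.056 -0.003]
 [-0.056 -0.998  0.001]
 [-0.003 -0.    -1.   ]]
[  6.9 -13.2  75.1]
[259.08847957 223.19319943] [335.50378588 208.26431511]
```

View pics/w2.png

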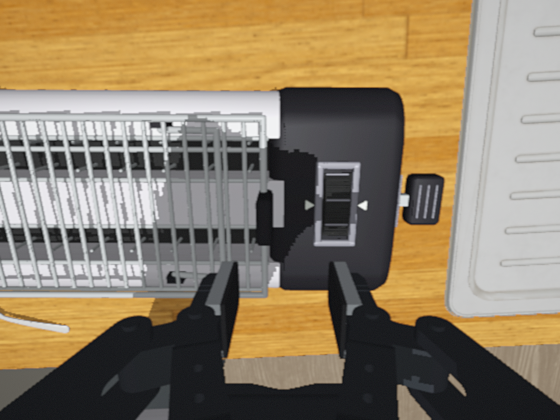

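The wrist view shows the tab at (264,218), the wheel cap at (337,204), pointers at (309,204) and (363,204), and the lever pad at (424,199).

Run:
```python
from h import *
f='w2.png'
t=ray(f,264,218,.208);print('tab',t,to([t[0],t[1],.187]))
print('wheel',ray(f,337,204,.173),'ptr',ray(f,309.5,204.5,.166),ray(f,363,204.5,.166),'lev',ray(f,424,199,.156))
```

```text
tab [ 0.53366658 -0.31312655  0.208     ] [ 10.1 -10.2  75.1]
wheel [ 0.52937053 -0.36103032  0.173     ] ptr [ 0.52796424 -0.34266067  0.166     ] [ 0.52589258 -0.38033923  0.166     ] lev [ 0.52458212 -0.42702977  0.156     ]
```

Emit:
{"method": "jog_arm", "body": {"rows": [{"x": 10,"y": -10,"z": 10,"ax": 0,"ay": 0,"az": 0,"fingers": 40},{"x": 0,"y": 0,"z": 25,"ax": 0,"ay": 0,"az": 0,"fingers": 40},{"x": 0,"y": 0,"z": 25,"ax": 0,"ay": 0,"az": 0,"fingers": 40},{"x": 0,"y": 0,"z": 14,"ax": 0,"ay": 0,"az": 0,"fingers": 40},{"x": 0,"y": 0,"z": 0,"ax": 0,"ay": 0,"az": 0,"fingers": 5},{"x": 0,"y": 0,"z": 0,"ax": 0,"ay": 0,"az": 0,"fingers": 5},{"x": 0,"y": 0,"z": 0,"ax": 0,"ay": 0,"az": 0,"fingers": 5},{"x": 0,"y": 0,"z": 0,"ax": 0,"ay": 0,"az": 0,"fingers": 5}], "force": 50}}

```text
t: 2.65
eef_pos: [0.5351, -0.3111, 0.1883]
tool_rot: [-0.0, 1.0, -0.027, 0.001]
contact_force: [0.4, 3.8, -1.3]
gripper_width: 0.102
grasp_force: 52.7
```

Run:
```python
from h import *
st()
c=.21;q=np.linspace(0,1.56,14)
y=38*(np.cos(.21)-np.cos(.21+q));z=38*(np.sin(.21+q)-np.sin(.21))
print(np.round(np.c_[q,y,z,np.r_[0,np.diff(y)],np.r_[0,np.diff(z)]],1))
```

```text
t 2.65 p [ 0.5351 -0.3111  0.1883] q [ 0.52  0.43 -0.12  1.73  0.06  0.98 -1.25] F [ 0.4  3.8 -1.3] w 0.102 g 52.66883075237274
[[ 0.999 -0.054  0.002]
 [-0.054 -0.999  0.   ]
 [ 0.002 -0.001 -1.   ]]
[[ 0.   0.   0.   0.   0. ]
 [ 0.1  1.2  4.4  1.2  4.4]
 [ 0.2  2.9  8.6  1.7  4.2]
 [ 0.4  5.2 12.6  2.2  4. ]
 [ 0.5  7.9 16.3  2.7  3.7]
 [ 0.6 11.  19.6  3.1  3.3]
 [ 0.7 14.4 22.5  3.5  2.9]
 [ 0.8 18.3 25.   3.8  2.5]
 [ 1.  22.3 27.1  4.1  2. ]
 [ 1.1 26.6 28.6  4.3  1.5]
 [ 1.2 31.1 29.6  4.4  1. ]
 [ 1.3 35.6 30.   4.5  0.5]
 [ 1.4 40.2 30.   4.6 -0.1]
 [ 1.6 44.7 29.3  4.5 -0.6]]
```

Emit:
{"method": "jog_arm", "body": {"rows": [{"x": 0,"y": -1.2,"z": -4.4,"ax": 0,"ay": 0,"az": 0,"fingers": 5},{"x": 0,"y": -1.7,"z": -4.2,"ax": 0,"ay": 0,"az": 0,"fingers": 5},{"x": 0,"y": -2.2,"z": -4,"ax": 0,"ay": 0,"az": 0,"fingers": 5},{"x": 0,"y": -2.7,"z": -3.7,"ax": 0,"ay": 0,"az": 0,"fingers": 5},{"x": 0,"y": -3.1,"z": -3.3,"ax": 0,"ay": 0,"az": 0,"fingers": 5},{"x": 0,"y": -3.5,"z": -2.9,"ax": 0,"ay": 0,"az": 0,"fingers": 5},{"x": 0,"y": -3.8,"z": -2.5,"ax": 0,"ay": 0,"az": 0,"fingers": 5},{"x": 0,"y": -4.1,"z": -2.0,"ax": 0,"ay": 0,"az": 0,"fingers": 5}]}}

```text
t: 3.45
eef_pos: [0.5358, -0.2898, 0.2152]
tool_rot: [0.0, 1.0, -0.028, 0.001]
contact_force: [1.1, -3.6, -1.6]
gripper_width: 0.105
grasp_force: 52.7
```

Emit:
{"method": "jog_arm", "body": {"rows": [{"x": 0,"y": -4.3,"z": -1.5,"ax": 0,"ay": 0,"az": 0,"fingers": 5},{"x": 0,"y": -4.4,"z": -1,"ax": 0,"ay": 0,"az": 0,"fingers": 5},{"x": 0,"y": -4.5,"z": -0.5,"ax": 0,"ay": 0,"az": 0,"fingers": 5},{"x": 0,"y": -4.6,"z": 0.1,"ax": 0,"ay": 0,"az": 0,"fingers": 5},{"x": 0,"y": -3.5,"z": 0.5,"ax": 0,"ay": 0,"az": 0,"fingers": 5},{"x": 0,"y": 0,"z": 0,"ax": 0,"ay": 0,"az": 0,"fingers": 5},{"x": 0,"y": 0,"z": 0,"ax": 0,"ay": 0,"az": 0,"fingers": 40},{"x": 0,"y": 0,"z": 0,"ax": 0,"ay": 0,"az": 0,"fingers": 40}]}}

```text
t: 4.25
eef_pos: [0.5359, -0.268, 0.2162]
tool_rot: [-0.0, 1.0, -0.027, -0.001]
contact_force: [-0.2, -0.6, -0.5]
gripper_width: 0.438
grasp_force: 0.0
```

Emit:
{"method": "jog_arm", "body": {"rows": [{"x": 0,"y": 0,"z": 0,"ax": 0,"ay": 0,"az": 0,"fingers": 40},{"x": 0,"y": 0,"z": -20,"ax": 0,"ay": 0,"az": 0,"fingers": 40},{"x": 0,"y": 0,"z": -35,"ax": 0,"ay": 0,"az": 0,"fingers": 40},{"x": -10,"y": 10,"z": -20,"ax": 0,"ay": 0,"az": 0,"fingers": 40},{"x": 0,"y": 0,"z": 0,"ax": 0,"ay": 0,"az": 0,"fingers": 40},{"x": 0,"y": 0,"z": 0,"ax": 0,"ay": 0,"az": 0,"fingers": 40},{"x": 0,"y": 0,"z": 0,"ax": 0,"ay": 0,"az": 0,"fingers": 40},{"x": 0,"y": 0,"z": 0,"ax": 0,"ay": 0,"az": 0,"fingers": 40}]}}

```text
t: 5.05
eef_pos: [0.5258, -0.277, 0.2903]
tool_rot: [-0.001, 1.0, -0.027, -0.001]
contact_force: [-0.9, 0.1, 0.1]
gripper_width: 0.473
grasp_force: 0.0
```

Run:
```python
from h import *
st();c=shot('wrist','w3.png')
for n,p in dict(tabopen=[.5336+.0024,-.3131+.0434,.2375],tabfold=[.5336,-.3131,.208]).items(): print(n,proj('w3.png',p))
```

```text
t 5.05 p [ 0.5258 -0.277   0.2903] q [ 0.49  0.3  -0.13  1.68  0.04  1.17 -1.28] F [-0.9  0.1  0.1] w 0.473 g 0.0
[[ 0.999 -0.054 -0.002]
 [-0.054 -0.999  0.001]
 [-0.002 -0.001 -1.   ]]
tabopen [266.98700961 219.57518922]
tabfold [334.01270218 205.5143749 ]
```

View pics/w3.png

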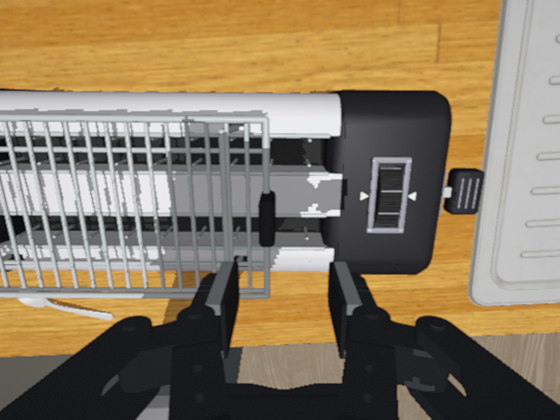

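The tab is now at (267,219), which matches the fully open prediction, so the rack snapped upright. Next I turn the gripper 90° (closing along toaster x) and go for the rolls.

Emit:
{"method": "jog_arm", "body": {"rows": [{"x": 0,"y": 0,"z": -5,"ax": 0,"ay": 0,"az": -8.2,"fingers": 80},{"x": 0,"y": 0,"z": -5,"ax": 0,"ay": 0,"az": -8.2,"fingers": 80},{"x": 0,"y": 0,"z": -5,"ax": 0,"ay": 0,"az": -8.2,"fingers": 80},{"x": 0,"y": 0,"z": -5,"ax": 0,"ay": 0,"az": -8.2,"fingers": 80},{"x": 0,"y": 0,"z": -5,"ax": 0,"ay": 0,"az": -8.2,"fingers": 80},{"x": 0,"y": 0,"z": -5,"ax": 0,"ay": 0,"az": -8.2,"fingers": 80},{"x": 0,"y": 0,"z": 0,"ax": 0,"ay": 0,"az": -8.2,"fingers": 80},{"x": 0,"y": 0,"z": 0,"ax": 0,"ay": 0,"az": -8.2,"fingers": 80}]}}

```text
t: 5.9
eef_pos: [0.5261, -0.2774, 0.3212]
tool_rot: [-0.0, 0.853, 0.521, -0.0]
contact_force: [-1.0, -0.3, 0.1]
gripper_width: 0.933
grasp_force: 0.0
```

Emit:
{"method": "jog_arm", "body": {"rows": [{"x": 0,"y": 0,"z": 0,"ax": 0,"ay": 0,"az": -8.2,"fingers": 80},{"x": 0,"y": 0,"z": 0,"ax": 0,"ay": 0,"az": -8.2,"fingers": 80},{"x": 0,"y": 0,"z": 0,"ax": 0,"ay": 0,"az": -8,"fingers": 80},{"x": 45,"y": 8,"z": 0,"ax": 0,"ay": 0,"az": 0,"fingers": 80},{"x": 45,"y": 8,"z": 0,"ax": 0,"ay": 0,"az": 0,"fingers": 80},{"x": 45,"y": 8,"z": 0,"ax": 0,"ay": 0,"az": 0,"fingers": 80},{"x": 45,"y": 8,"z": 0,"ax": 0,"ay": 0,"az": 0,"fingers": 80},{"x": 45,"y": 8,"z": 0,"ax": 0,"ay": 0,"az": 0,"fingers": 80}]}}

```text
t: 6.7
eef_pos: [0.5783, -0.0533, 0.3212]
tool_rot: [-0.0, 0.726, 0.688, -0.0]
contact_force: [1.2, -0.5, -0.1]
gripper_width: 0.937
grasp_force: 0.0
```

Emit:
{"method": "jog_arm", "body": {"rows": [{"x": 45,"y": 8,"z": 0,"ax": 0,"ay": 0,"az": 0,"fingers": 80},{"x": 45,"y": 8,"z": 20,"ax": 0,"ay": 0,"az": 0,"fingers": 80},{"x": 20,"y": 5,"z": 40,"ax": 0,"ay": 0,"az": 0,"fingers": 80},{"x": 0,"y": 0,"z": 40,"ax": 0,"ay": 0,"az": 0,"fingers": 80},{"x": 0,"y": 0,"z": 40,"ax": 0,"ay": 0,"az": 0,"fingers": 80},{"x": 0,"y": 0,"z": 0,"ax": 0,"ay": 0,"az": 0,"fingers": 80},{"x": 0,"y": 0,"z": 0,"ax": 0,"ay": 0,"az": 0,"fingers": 80},{"x": 0,"y": 0,"z": 0,"ax": 0,"ay": 0,"az": 0,"fingers": 80}]}}

```text
t: 7.5
eef_pos: [0.6068, 0.0538, 0.1841]
tool_rot: [0.001, 0.726, 0.687, 0.001]
contact_force: [0.0, -0.1, 0.7]
gripper_width: 0.942
grasp_force: 0.0
```

```bash
cat >> h.py <<'E'
def blobs(fn,z=.04):
    i=cv2.imread('pics/'+fn).astype(int);b,g,r=i[...,0],i[...,1],i[...,2]
    return i
E
python3 - <<'E'
from h import *
st();c=shot('wrist','w4.png');shot('top','top1.png');print(to([.6211,.1185,.02]))
print(proj('w4.png',[.6211,.1185,.04]))
print('tray end',ray('w3.png',267,115,.219),ray('w3.png',267,297,.219))
a=cv2.imread('pics/w4.png');b=cv2.imread('pics/top1.png')[150:260,120:440]
b=cv2.resize(b,None,fx=2.4,fy=2.4,interpolation=cv2.INTER_CUBIC);o=np.zeros((600,800,3),np.uint8)
o[:b.shape[0],:b.shape[1]]=b;a=cv2.resize(a,(440,330));o[265:595,:440]=a;cv2.imwrite('pics/c1.png',o)
E
```

```text
t 7.5 p [0.6068 0.0538 0.1841] q [ 0.19  0.46 -0.5   1.74  0.26  1.   -0.46] F [ 0.  -0.1  0.7] w 0.942 g 0.0
[[ 0.055  0.998  0.003]
 [ 0.998 -0.055  0.001]
 [ 0.001  0.003 -1.   ]]
[ 65.4  10.  164.3]
[296.56277869 114.68444377]
tray end [ 0.59458555 -0.27278888  0.219     ] [ 0.47322859 -0.26465383  0.219     ]
```

View pics/c1.png

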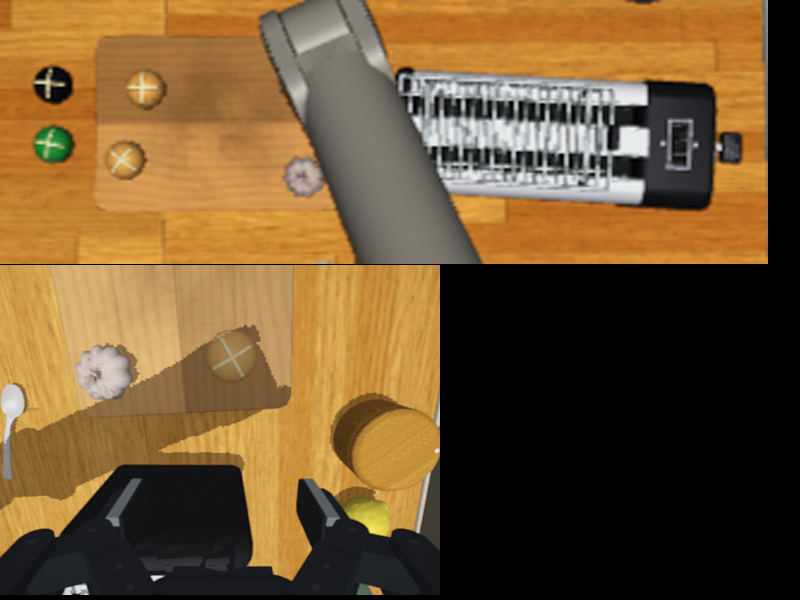

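The roll is at about (295,114) in the wrist view, exactly as predicted, and the garlic is at (132,137). Descending to grasp.

Emit:
{"method": "jog_arm", "body": {"rows": [{"x": 33,"y": 5,"z": 0,"ax": 0,"ay": 0,"az": 0,"fingers": 80},{"x": 32,"y": 5,"z": 0,"ax": 0,"ay": 0,"az": 0,"fingers": 80},{"x": 0,"y": 0,"z": 40,"ax": 0,"ay": 0,"az": 0,"fingers": 80},{"x": 0,"y": 0,"z": 40,"ax": 0,"ay": 0,"az": 0,"fingers": 80},{"x": 0,"y": 0,"z": 40,"ax": 0,"ay": 0,"az": 0,"fingers": 80},{"x": 0,"y": 0,"z": 30,"ax": 0,"ay": 0,"az": 0,"fingers": 80},{"x": 0,"y": 0,"z": 13,"ax": 0,"ay": 0,"az": 0,"fingers": 80},{"x": 0,"y": 0,"z": 0,"ax": 0,"ay": 0,"az": 0,"fingers": 80}], "force": 25}}

```text
t: 8.4
eef_pos: [0.6186, 0.1175, 0.0182]
tool_rot: [-0.0, 0.726, 0.687, -0.001]
contact_force: [0.2, -0.5, 0.2]
gripper_width: 0.937
grasp_force: 0.0
```

Emit:
{"method": "jog_arm", "body": {"rows": [{"x": 0,"y": 0,"z": 0,"ax": 0,"ay": 0,"az": 0,"fingers": 40},{"x": 0,"y": 0,"z": 0,"ax": 0,"ay": 0,"az": 0,"fingers": 40},{"x": 0,"y": 0,"z": 0,"ax": 0,"ay": 0,"az": 0,"fingers": 40},{"x": 0,"y": 0,"z": 0,"ax": 0,"ay": 0,"az": 0,"fingers": 40},{"x": 0,"y": 0,"z": 0,"ax": 0,"ay": 0,"az": 0,"fingers": 40},{"x": 0,"y": 0,"z": -5,"ax": 0,"ay": 0,"az": 0,"fingers": 40},{"x": 0,"y": 0,"z": -15,"ax": 0,"ay": 0,"az": 0,"fingers": 40},{"x": 0,"y": 0,"z": -30,"ax": 0,"ay": 0,"az": 0,"fingers": 40}]}}

```text
t: 9.2
eef_pos: [0.6175, 0.1173, 0.0686]
tool_rot: [-0.001, 0.726, 0.688, -0.001]
contact_force: [0.1, 0.1, -0.9]
gripper_width: 0.586
grasp_force: 26.3
```

Run:
```python
from h import *
st()
C=np.array([.5355+.0069,-.2697+.1255]);
for s in (70,0,-70): print(s,to([*(C+s/1000*np.array([.055,.9985])),.270]),C+s/1000*np.array([.055,.9985]))
```

```text
t 9.2 p [0.6175 0.1173 0.0686] q [ 0.05  0.63 -0.46  1.77  0.36  0.83 -0.64] F [ 0.1  0.1 -0.9] w 0.586 g 26.320704791578464
[[ 0.055  0.999 -0.003]
 [ 0.999 -0.055 -0.001]
 [-0.001 -0.003 -1.   ]]
70 [-195.4  -61.3 -201. ] [ 0.54625  -0.074305]
0 [-265.4  -61.4 -200.9] [ 0.5424 -0.1442]
-70 [-335.4  -61.4 -200.9] [ 0.53855  -0.214095]
```

Emit:
{"method": "jog_arm", "body": {"rows": [{"x": 0,"y": 0,"z": -45,"ax": 0,"ay": 0,"az": 0,"fingers": 40},{"x": 0,"y": 0,"z": -45,"ax": 0,"ay": 0,"az": 0,"fingers": 40},{"x": 0,"y": 0,"z": -45,"ax": 0,"ay": 0,"az": 0,"fingers": 40},{"x": 0,"y": 0,"z": -45,"ax": 0,"ay": 0,"az": 0,"fingers": 40},{"x": -42,"y": -8,"z": -20,"ax": 0,"ay": 0,"az": 0,"fingers": 40},{"x": -42,"y": -8,"z": 0,"ax": 0,"ay": 0,"az": 0,"fingers": 40},{"x": -42,"y": -8,"z": 0,"ax": 0,"ay": 0,"az": 0,"fingers": 40},{"x": -42,"y": -8,"z": 0,"ax": 0,"ay": 0,"az": 0,"fingers": 40}], "force": 35}}

```text
t: 10.0
eef_pos: [0.5771, -0.0495, 0.2706]
tool_rot: [0.001, 0.726, 0.688, 0.001]
contact_force: [0.1, -0.4, -1.2]
gripper_width: 0.583
grasp_force: 37.3
```

Emit:
{"method": "jog_arm", "body": {"rows": [{"x": -42,"y": -8,"z": 0,"ax": 0,"ay": 0,"az": 0,"fingers": 40},{"x": -42,"y": -8,"z": 0,"ax": 0,"ay": 0,"az": 0,"fingers": 40},{"x": -42,"y": -7,"z": 0,"ax": 0,"ay": 0,"az": 0,"fingers": 40},{"x": -41,"y": -6,"z": 0,"ax": 0,"ay": 0,"az": 0,"fingers": 40},{"x": 0,"y": 0,"z": 0,"ax": 0,"ay": 0,"az": 0,"fingers": 40},{"x": 0,"y": 0,"z": 0,"ax": 0,"ay": 0,"az": 0,"fingers": 40},{"x": 0,"y": 0,"z": 0,"ax": 0,"ay": 0,"az": 0,"fingers": 40},{"x": 0,"y": 0,"z": 0,"ax": 0,"ay": 0,"az": 0,"fingers": 40}]}}

```text
t: 10.8
eef_pos: [0.5402, -0.2115, 0.2693]
tool_rot: [0.0, 0.725, 0.689, 0.0]
contact_force: [-0.8, 0.9, -0.5]
gripper_width: 0.583
grasp_force: 37.3
```

Run:
```python
from h import *
st();print(to([.5386,-.214,.208]))
```

```text
t 10.8 p [ 0.5402 -0.2115  0.2693] q [ 0.61  0.32 -0.43  1.72  0.14  1.13  0.09] F [-0.8  0.9 -0.5] w 0.583 g 37.30685013651964
[[ 0.052  0.999  0.001]
 [ 0.999 -0.052  0.   ]
 [ 0.     0.001 -1.   ]]
[-2.6 -1.5 61.3]
```

Lower, release, rise, and head for the second roll (0.614, 0.325).

Emit:
{"method": "jog_arm", "body": {"rows": [{"x": -2,"y": -1,"z": 25,"ax": 0,"ay": 0,"az": 0,"fingers": 40},{"x": 0,"y": 0,"z": 22,"ax": 0,"ay": 0,"az": 0,"fingers": 40},{"x": 0,"y": 0,"z": 9,"ax": 0,"ay": 0,"az": 0,"fingers": 40},{"x": 0,"y": 0,"z": 4,"ax": 0,"ay": 0,"az": 0,"fingers": 40},{"x": 0,"y": 0,"z": 1,"ax": 0,"ay": 0,"az": 0,"fingers": 40},{"x": 0,"y": 0,"z": 0,"ax": 0,"ay": 0,"az": 0,"fingers": 40},{"x": 0,"y": 0,"z": 0,"ax": 0,"ay": 0,"az": 0,"fingers": 68},{"x": 0,"y": 0,"z": 0,"ax": 0,"ay": 0,"az": 0,"fingers": 68}]}}

```text
t: 11.6
eef_pos: [0.539, -0.2157, 0.2084]
tool_rot: [0.001, 0.726, 0.687, 0.0]
contact_force: [0.2, 0.2, 0.3]
gripper_width: 0.797
grasp_force: 0.0
```

Emit:
{"method": "jog_arm", "body": {"rows": [{"x": 0,"y": 0,"z": 0,"ax": 0,"ay": 0,"az": 0,"fingers": 68},{"x": 0,"y": 0,"z": -10,"ax": 0,"ay": 0,"az": 0,"fingers": 68},{"x": 0,"y": 0,"z": -30,"ax": 0,"ay": 0,"az": 0,"fingers": 68},{"x": 0,"y": 0,"z": -40,"ax": 0,"ay": 0,"az": 0,"fingers": 68},{"x": 0,"y": 0,"z": -20,"ax": 0,"ay": 0,"az": 0,"fingers": 68},{"x": 45,"y": 9,"z": 0,"ax": 0,"ay": 0,"az": 0,"fingers": 80},{"x": 45,"y": 9,"z": 0,"ax": 0,"ay": 0,"az": 0,"fingers": 80},{"x": 45,"y": 9,"z": 0,"ax": 0,"ay": 0,"az": 0,"fingers": 80}]}}

```text
t: 12.4
eef_pos: [0.5733, -0.0809, 0.3091]
tool_rot: [0.001, 0.727, 0.687, 0.001]
contact_force: [0.6, 0.9, 0.2]
gripper_width: 0.936
grasp_force: 0.0
```

Emit:
{"method": "jog_arm", "body": {"rows": [{"x": 45,"y": 9,"z": 0,"ax": 0,"ay": 0,"az": 0,"fingers": 80},{"x": 45,"y": 9,"z": 0,"ax": 0,"ay": 0,"az": 0,"fingers": 80},{"x": 45,"y": 9,"z": 0,"ax": 0,"ay": 0,"az": 0,"fingers": 80},{"x": 45,"y": 9,"z": 0,"ax": 0,"ay": 0,"az": 0,"fingers": 80},{"x": 45,"y": 9,"z": 0,"ax": 0,"ay": 0,"az": 0,"fingers": 80},{"x": 45,"y": 9,"z": 20,"ax": 0,"ay": 0,"az": 0,"fingers": 80},{"x": 45,"y": 9,"z": 40,"ax": 0,"ay": 0,"az": 0,"fingers": 80},{"x": 20,"y": 5,"z": 40,"ax": 0,"ay": 0,"az": 0,"fingers": 80}]}}

```text
t: 13.2
eef_pos: [0.6576, 0.2461, 0.2163]
tool_rot: [-0.0, 0.725, 0.689, 0.003]
contact_force: [0.5, -1.2, 0.8]
gripper_width: 0.938
grasp_force: 0.0
```

Run:
```python
from h import *
st();c=shot('wrist','w5.png');shot('top','top2.png');print(to([.6139,.3249,.0185]))
print(proj('w5.png',[.6139,.3249,.04]),proj('w5.png',[.5161,.3523,.04]))
print('roll on tray pred',proj('top2.png',[.5386,-.214,.235]))
a=cv2.imread('pics/w5.png');b=cv2.imread('pics/top2.png')[150:260,120:440]
b=cv2.resize(b,None,fx=2.4,fy=2.4,interpolation=cv2.INTER_CUBIC);o=np.zeros((600,800,3),np.uint8)
o[:b.shape[0],:b.shape[1]]=b;a=cv2.resize(a,(440,330));o[265:595,:440]=a;cv2.imwrite('pics/c2.png',o)
```

```text
t 13.2 p [0.6576 0.2461 0.2163] q [-0.09  0.59 -0.54  1.47  0.32  1.16 -0.73] F [ 0.5 -1.2  0.8] w 0.938 g 0.0
[[ 0.051  0.999  0.004]
 [ 0.999 -0.051  0.004]
 [ 0.004  0.003 -1.   ]]
[ 79.5 -41.9 190.7]
[228.01872141 100.8458555 ] [110.00960886  73.08486244]
roll on tray pred [356.59348357 205.106604  ]
```

View pics/c2.png

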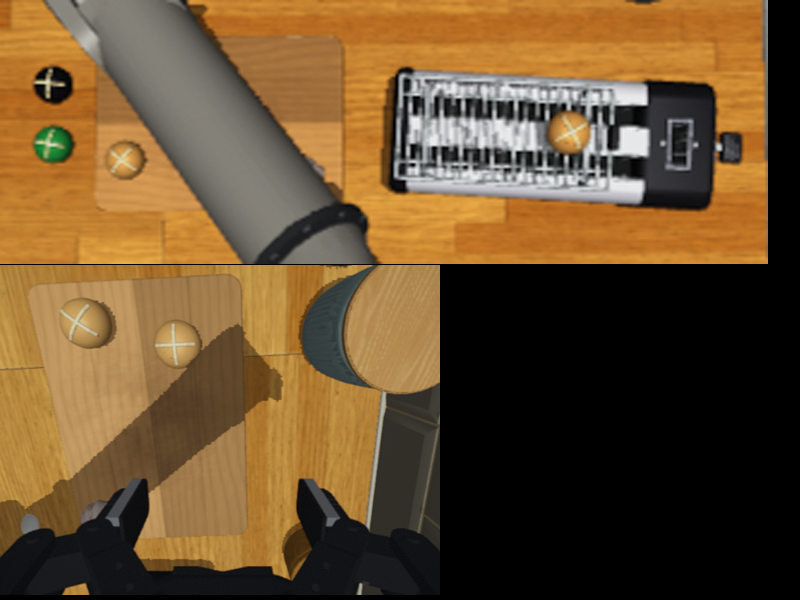

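Roll 1 sits on the tray at top (357,205), as intended. The next roll is at wrist (226,99) and the third at (109,71), both as predicted.

Emit:
{"method": "jog_arm", "body": {"rows": [{"x": 40,"y": -21,"z": 0,"ax": 0,"ay": 0,"az": 0,"fingers": 80},{"x": 39,"y": -21,"z": 0,"ax": 0,"ay": 0,"az": 0,"fingers": 80},{"x": 0,"y": 0,"z": 45,"ax": 0,"ay": 0,"az": 0,"fingers": 80},{"x": 0,"y": 0,"z": 45,"ax": 0,"ay": 0,"az": 0,"fingers": 80},{"x": 0,"y": 0,"z": 40,"ax": 0,"ay": 0,"az": 0,"fingers": 80},{"x": 0,"y": 0,"z": 35,"ax": 0,"ay": 0,"az": 0,"fingers": 80},{"x": 0,"y": 0,"z": 20,"ax": 0,"ay": 0,"az": 0,"fingers": 80},{"x": 0,"y": 0,"z": 4,"ax": 0,"ay": 0,"az": 0,"fingers": 80}]}}

```text
t: 14.1
eef_pos: [0.6192, 0.3204, 0.0245]
tool_rot: [0.0, 0.727, 0.687, -0.001]
contact_force: [0.8, -0.1, 0.6]
gripper_width: 0.938
grasp_force: 0.0
```

Run:
```python
from h import *
st();print(to([.6139,.3249,.0185]))
```

```text
t 14.1 p [0.6192 0.3204 0.0245] q [-0.25  0.79 -0.48  1.6   0.44  0.86 -0.95] F [ 0.8 -0.1  0.6] w 0.938 g 0.0
[[ 0.056  0.998 -0.002]
 [ 0.998 -0.056 -0.002]
 [-0.002 -0.002 -1.   ]]
[ 4.2 -5.6  6. ]
```

Emit:
{"method": "jog_arm", "body": {"rows": [{"x": 4,"y": -5,"z": 6,"ax": 0,"ay": 0,"az": 0,"fingers": 80},{"x": 0,"y": 0,"z": 0,"ax": 0,"ay": 0,"az": 0,"fingers": 80},{"x": 0,"y": 0,"z": 0,"ax": 0,"ay": 0,"az": 0,"fingers": 40},{"x": 0,"y": 0,"z": 0,"ax": 0,"ay": 0,"az": 0,"fingers": 40},{"x": 0,"y": 0,"z": 0,"ax": 0,"ay": 0,"az": 0,"fingers": 40},{"x": 0,"y": 0,"z": 0,"ax": 0,"ay": 0,"az": 0,"fingers": 40},{"x": 0,"y": 0,"z": 0,"ax": 0,"ay": 0,"az": 0,"fingers": 40},{"x": 0,"y": 0,"z": -5,"ax": 0,"ay": 0,"az": 0,"fingers": 40}], "force": 35}}

```text
t: 14.9
eef_pos: [0.6148, 0.3262, 0.0254]
tool_rot: [0.0, 0.726, 0.687, 0.0]
contact_force: [-0.7, -0.0, 0.1]
gripper_width: 0.59
grasp_force: 27.3
```

Emit:
{"method": "jog_arm", "body": {"rows": [{"x": 0,"y": 0,"z": -45,"ax": 0,"ay": 0,"az": 0,"fingers": 40},{"x": 0,"y": 0,"z": -45,"ax": 0,"ay": 0,"az": 0,"fingers": 40},{"x": 0,"y": 0,"z": -45,"ax": 0,"ay": 0,"az": 0,"fingers": 40},{"x": 0,"y": 0,"z": -45,"ax": 0,"ay": 0,"az": 0,"fingers": 40},{"x": 0,"y": 0,"z": -45,"ax": 0,"ay": 0,"az": 0,"fingers": 40},{"x": -40,"y": -4,"z": -20,"ax": 0,"ay": 0,"az": 0,"fingers": 40},{"x": -40,"y": -4,"z": 0,"ax": 0,"ay": 0,"az": 0,"fingers": 40},{"x": -40,"y": -4,"z": 0,"ax": 0,"ay": 0,"az": 0,"fingers": 40}]}}

```text
t: 15.7
eef_pos: [0.5961, 0.206, 0.2715]
tool_rot: [0.001, 0.726, 0.688, 0.001]
contact_force: [1.1, -0.5, -1.2]
gripper_width: 0.586
grasp_force: 36.3
```

Emit:
{"method": "jog_arm", "body": {"rows": [{"x": -40,"y": -4,"z": 0,"ax": 0,"ay": 0,"az": 0,"fingers": 40},{"x": -40,"y": -4,"z": 0,"ax": 0,"ay": 0,"az": 0,"fingers": 40},{"x": -40,"y": -4,"z": 0,"ax": 0,"ay": 0,"az": 0,"fingers": 40},{"x": -40,"y": -4,"z": 0,"ax": 0,"ay": 0,"az": 0,"fingers": 40},{"x": -40,"y": -4,"z": 0,"ax": 0,"ay": 0,"az": 0,"fingers": 40},{"x": -40,"y": -4,"z": 0,"ax": 0,"ay": 0,"az": 0,"fingers": 40},{"x": -40,"y": -4,"z": 0,"ax": 0,"ay": 0,"az": 0,"fingers": 40},{"x": -40,"y": -4,"z": 0,"ax": 0,"ay": 0,"az": 0,"fingers": 40}]}}

```text
t: 16.5
eef_pos: [0.5461, -0.1124, 0.2706]
tool_rot: [0.0, 0.726, 0.687, 0.0]
contact_force: [0.0, -0.1, -0.3]
gripper_width: 0.583
grasp_force: 36.3
```

Run:
```python
from h import *
st();print(to([.5424,-.144,.2085]))
```

```text
t 16.5 p [ 0.5461 -0.1124  0.2706] q [ 0.49  0.29 -0.48  1.77  0.15  1.12 -0.1 ] F [ 0.  -0.1 -0.3] w 0.583 g 36.33248336613178
[[ 0.055  0.999  0.001]
 [ 0.999 -0.055 -0.   ]
 [-0.     0.001 -1.   ]]
[-31.8  -2.   62.1]
```

Emit:
{"method": "jog_arm", "body": {"rows": [{"x": -32,"y": -2,"z": 0,"ax": 0,"ay": 0,"az": 0,"fingers": 40},{"x": 0,"y": 0,"z": 25,"ax": 0,"ay": 0,"az": 0,"fingers": 40},{"x": 0,"y": 0,"z": 22,"ax": 0,"ay": 0,"az": 0,"fingers": 40},{"x": 0,"y": 0,"z": 9,"ax": 0,"ay": 0,"az": 0,"fingers": 40},{"x": 0,"y": 0,"z": 5,"ax": 0,"ay": 0,"az": 0,"fingers": 40},{"x": 0,"y": 0,"z": 1,"ax": 0,"ay": 0,"az": 0,"fingers": 40},{"x": 0,"y": 0,"z": 0,"ax": 0,"ay": 0,"az": 0,"fingers": 40},{"x": 0,"y": 0,"z": 0,"ax": 0,"ay": 0,"az": 0,"fingers": 68}]}}

```text
t: 17.3
eef_pos: [0.5437, -0.1423, 0.209]
tool_rot: [0.001, 0.726, 0.688, 0.001]
contact_force: [0.1, -0.4, 0.1]
gripper_width: 0.741
grasp_force: 0.0
```

Emit:
{"method": "jog_arm", "body": {"rows": [{"x": 0,"y": 0,"z": 0,"ax": 0,"ay": 0,"az": 0,"fingers": 68},{"x": 0,"y": 0,"z": 0,"ax": 0,"ay": 0,"az": 0,"fingers": 68},{"x": 0,"y": 0,"z": -10,"ax": 0,"ay": 0,"az": 0,"fingers": 68},{"x": 0,"y": 0,"z": -30,"ax": 0,"ay": 0,"az": 0,"fingers": 68},{"x": 0,"y": 0,"z": -40,"ax": 0,"ay": 0,"az": 0,"fingers": 68},{"x": 45,"y": -2,"z": -20,"ax": 0,"ay": 0,"az": 0,"fingers": 80},{"x": 45,"y": -2,"z": 0,"ax": 0,"ay": 0,"az": 0,"fingers": 80},{"x": 45,"y": -2,"z": 0,"ax": 0,"ay": 0,"az": 0,"fingers": 80}]}}

```text
t: 18.1
eef_pos: [0.5448, -0.006, 0.3099]
tool_rot: [0.001, 0.727, 0.687, 0.001]
contact_force: [0.7, 0.7, 0.2]
gripper_width: 0.938
grasp_force: 0.0
```

Emit:
{"method": "jog_arm", "body": {"rows": [{"x": 45,"y": -2,"z": 0,"ax": 0,"ay": 0,"az": 0,"fingers": 80},{"x": 45,"y": -2,"z": 0,"ax": 0,"ay": 0,"az": 0,"fingers": 80},{"x": 45,"y": -2,"z": 0,"ax": 0,"ay": 0,"az": 0,"fingers": 80},{"x": 45,"y": -2,"z": 0,"ax": 0,"ay": 0,"az": 0,"fingers": 80},{"x": 45,"y": -2,"z": 10,"ax": 0,"ay": 0,"az": 0,"fingers": 80},{"x": 45,"y": -2,"z": 20,"ax": 0,"ay": 0,"az": 0,"fingers": 80},{"x": 20,"y": 0,"z": 30,"ax": 0,"ay": 0,"az": 0,"fingers": 80},{"x": 0,"y": 0,"z": 30,"ax": 0,"ay": 0,"az": 0,"fingers": 80}]}}

```text
t: 18.9
eef_pos: [0.5472, 0.2881, 0.2182]
tool_rot: [-0.001, 0.724, 0.69, 0.002]
contact_force: [0.3, -0.6, -0.3]
gripper_width: 0.94
grasp_force: 0.0
```

Run:
```python
from h import *
st();c=shot('wrist','w6.png');shot('top','top3.png');print(to([.5161,.3523,.0185]))
print(proj('w6.png',[.5161,.3523,.04]))
a=cv2.imread('pics/w6.png');b=cv2.imread('pics/top3.png')[150:260,120:440]
b=cv2.resize(b,None,fx=2.4,fy=2.4,interpolation=cv2.INTER_CUBIC);o=np.zeros((600,800,3),np.uint8)
o[:b.shape[0],:b.shape[1]]=b;a=cv2.resize(a,(440,330));o[265:595,:440]=a;cv2.imwrite('pics/c3.png',o)
```

```text
t 18.9 p [0.5472 0.2881 0.2182] q [-0.12  0.47 -0.63  1.68  0.3   1.09 -0.89] F [ 0.3 -0.6 -0.3] w 0.94 g 0.0
[[ 0.049  0.999  0.001]
 [ 0.999 -0.049  0.004]
 [ 0.004  0.001 -1.   ]]
[ 69.3 -32.4 195.8]
[244.8134484  117.20939806]
```

View pics/c3.png

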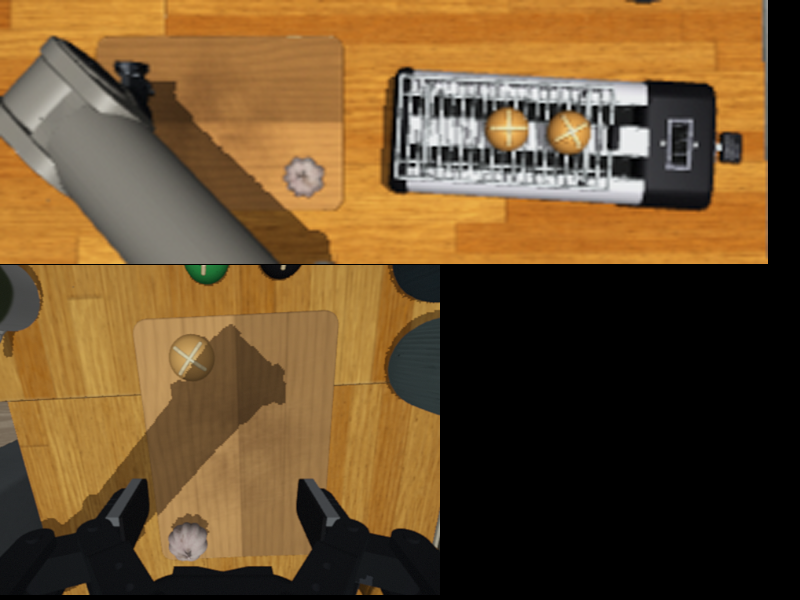

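Two rolls are on the tray at top crop (507,129) and (569,132). The third is at wrist (243,117), as predicted.

Emit:
{"method": "jog_arm", "body": {"rows": [{"x": 35,"y": -16,"z": 0,"ax": 0,"ay": 0,"az": 0,"fingers": 80},{"x": 34,"y": -16,"z": 0,"ax": 0,"ay": 0,"az": 0,"fingers": 80},{"x": 0,"y": 0,"z": 45,"ax": 0,"ay": 0,"az": 0,"fingers": 80},{"x": 0,"y": 0,"z": 45,"ax": 0,"ay": 0,"az": 0,"fingers": 80},{"x": 0,"y": 0,"z": 40,"ax": 0,"ay": 0,"az": 0,"fingers": 80},{"x": 0,"y": 0,"z": 35,"ax": 0,"ay": 0,"az": 0,"fingers": 80},{"x": 0,"y": 0,"z": 20,"ax": 0,"ay": 0,"az": 0,"fingers": 80},{"x": 0,"y": 0,"z": 4,"ax": 0,"ay": 0,"az": 0,"fingers": 80}]}}

```text
t: 19.8
eef_pos: [0.5204, 0.3519, 0.028]
tool_rot: [0.0, 0.727, 0.687, -0.001]
contact_force: [0.1, -0.3, 0.0]
gripper_width: 0.937
grasp_force: 0.0
```

Run:
```python
from h import *
st();print(to([.5161,.3523,.0185]))
```

```text
t 19.8 p [0.5204 0.3519 0.028 ] q [-0.31  0.71 -0.53  1.78  0.48  0.79 -1.14] F [ 0.1 -0.3  0. ] w 0.937 g 0.0
[[ 0.056  0.998 -0.001]
 [ 0.998 -0.056 -0.002]
 [-0.002 -0.001 -1.   ]]
[ 0.2 -4.3  9.5]
```

Emit:
{"method": "jog_arm", "body": {"rows": [{"x": 0,"y": -4,"z": 9,"ax": 0,"ay": 0,"az": 0,"fingers": 80},{"x": 0,"y": 0,"z": 0,"ax": 0,"ay": 0,"az": 0,"fingers": 80},{"x": 0,"y": 0,"z": 0,"ax": 0,"ay": 0,"az": 0,"fingers": 40},{"x": 0,"y": 0,"z": 0,"ax": 0,"ay": 0,"az": 0,"fingers": 40},{"x": 0,"y": 0,"z": 0,"ax": 0,"ay": 0,"az": 0,"fingers": 40},{"x": 0,"y": 0,"z": 0,"ax": 0,"ay": 0,"az": 0,"fingers": 40},{"x": 0,"y": 0,"z": 0,"ax": 0,"ay": 0,"az": 0,"fingers": 40},{"x": 0,"y": 0,"z": -5,"ax": 0,"ay": 0,"az": 0,"fingers": 40}]}}

```text
t: 20.6
eef_pos: [0.5161, 0.3536, 0.0254]
tool_rot: [0.0, 0.726, 0.687, 0.0]
contact_force: [-0.4, -0.3, -0.5]
gripper_width: 0.582
grasp_force: 36.6
```

Emit:
{"method": "jog_arm", "body": {"rows": [{"x": 0,"y": 0,"z": -45,"ax": 0,"ay": 0,"az": 0,"fingers": 40},{"x": 0,"y": 0,"z": -45,"ax": 0,"ay": 0,"az": 0,"fingers": 40},{"x": 0,"y": 0,"z": -45,"ax": 0,"ay": 0,"az": 0,"fingers": 40},{"x": 0,"y": 0,"z": -45,"ax": 0,"ay": 0,"az": 0,"fingers": 40},{"x": 0,"y": 0,"z": -45,"ax": 0,"ay": 0,"az": 0,"fingers": 40},{"x": -40,"y": 5,"z": -22,"ax": 0,"ay": 0,"az": 0,"fingers": 40},{"x": -42,"y": 5,"z": 0,"ax": 0,"ay": 0,"az": 0,"fingers": 40},{"x": -42,"y": 5,"z": 0,"ax": 0,"ay": 0,"az": 0,"fingers": 40}]}}

```text
t: 21.4
eef_pos: [0.5243, 0.2281, 0.2735]
tool_rot: [0.001, 0.726, 0.688, 0.001]
contact_force: [1.3, -0.1, -0.1]
gripper_width: 0.586
grasp_force: 37.0
```

Emit:
{"method": "jog_arm", "body": {"rows": [{"x": -42,"y": 5,"z": 0,"ax": 0,"ay": 0,"az": 0,"fingers": 40},{"x": -42,"y": 5,"z": 0,"ax": 0,"ay": 0,"az": 0,"fingers": 40},{"x": -42,"y": 5,"z": 0,"ax": 0,"ay": 0,"az": 0,"fingers": 40},{"x": -42,"y": 5,"z": 0,"ax": 0,"ay": 0,"az": 0,"fingers": 40},{"x": -42,"y": 5,"z": 0,"ax": 0,"ay": 0,"az": 0,"fingers": 40},{"x": -42,"y": 5,"z": 0,"ax": 0,"ay": 0,"az": 0,"fingers": 40},{"x": -42,"y": 5,"z": 0,"ax": 0,"ay": 0,"az": 0,"fingers": 40},{"x": 0,"y": 0,"z": 0,"ax": 0,"ay": 0,"az": 0,"fingers": 40}]}}

```text
t: 22.2
eef_pos: [0.5426, -0.0742, 0.2718]
tool_rot: [0.001, 0.73, 0.684, -0.001]
contact_force: [-1.1, -0.6, -0.4]
gripper_width: 0.586
grasp_force: 37.0
```

Run:
```python
from h import *
st();print(to([.546,-.072,.2085]))
```

```text
t 22.2 p [ 0.5426 -0.0742  0.2718] q [ 0.45  0.27 -0.52  1.79  0.15  1.12 -0.18] F [-1.1 -0.6 -0.4] w 0.586 g 36.983691105851904
[[ 0.065  0.998 -0.   ]
 [ 0.998 -0.065 -0.003]
 [-0.003 -0.    -1.   ]]
[ 2.6  3.2 63.3]
```

Emit:
{"method": "jog_arm", "body": {"rows": [{"x": 3,"y": 3,"z": 10,"ax": 0,"ay": 0,"az": 0.6,"fingers": 40},{"x": 0,"y": 0,"z": 20,"ax": 0,"ay": 0,"az": 0,"fingers": 40},{"x": 0,"y": 0,"z": 18,"ax": 0,"ay": 0,"az": 0,"fingers": 40},{"x": 0,"y": 0,"z": 9,"ax": 0,"ay": 0,"az": 0,"fingers": 40},{"x": 0,"y": 0,"z": 5,"ax": 0,"ay": 0,"az": 0,"fingers": 40},{"x": 0,"y": 0,"z": 1,"ax": 0,"ay": 0,"az": 0,"fingers": 40},{"x": 0,"y": 0,"z": 0,"ax": 0,"ay": 0,"az": 0,"fingers": 40},{"x": 0,"y": 0,"z": 0,"ax": 0,"ay": 0,"az": 0,"fingers": 68}]}}

```text
t: 23.0
eef_pos: [0.5468, -0.0629, 0.2095]
tool_rot: [0.001, 0.729, 0.684, 0.001]
contact_force: [1.0, 0.5, -0.1]
gripper_width: 0.741
grasp_force: 0.0
```

Emit:
{"method": "jog_arm", "body": {"rows": [{"x": 0,"y": 0,"z": 0,"ax": 0,"ay": 0,"az": 0,"fingers": 68},{"x": 0,"y": 0,"z": 0,"ax": 0,"ay": 0,"az": 0,"fingers": 68},{"x": 0,"y": 0,"z": -10,"ax": 0,"ay": 0,"az": 0,"fingers": 68},{"x": 0,"y": 0,"z": -40,"ax": 0,"ay": 0,"az": 0,"fingers": 68},{"x": 0,"y": 0,"z": -45,"ax": 0,"ay": 0,"az": 0,"fingers": 68},{"x": -41,"y": -2,"z": 0,"ax": 0,"ay": 0,"az": 0,"fingers": 40},{"x": -41,"y": -2,"z": 0,"ax": 0,"ay": 0,"az": 0,"fingers": 20},{"x": -41,"y": -2,"z": 0,"ax": 0,"ay": 0,"az": 0,"fingers": 0}]}}

```text
t: 23.8
eef_pos: [0.5323, -0.1872, 0.3054]
tool_rot: [0.001, 0.729, 0.684, 0.0]
contact_force: [0.9, 0.1, -0.1]
gripper_width: 0.29
grasp_force: 0.0
```

Emit:
{"method": "jog_arm", "body": {"rows": [{"x": -41,"y": -2,"z": 0,"ax": 0,"ay": 0,"az": 0,"fingers": 0},{"x": -41,"y": -2,"z": 0,"ax": 0,"ay": 0,"az": 0,"fingers": 0},{"x": -41,"y": -2,"z": 0,"ax": 0,"ay": 0,"az": 0,"fingers": 0},{"x": -41,"y": -2,"z": 0,"ax": 0,"ay": 0,"az": 0,"fingers": 0},{"x": 0,"y": 0,"z": 25,"ax": 0,"ay": 0,"az": 0,"fingers": 0},{"x": 0,"y": 0,"z": 25,"ax": 0,"ay": 0,"az": 0,"fingers": 0},{"x": 0,"y": 0,"z": 0,"ax": 0,"ay": 0,"az": 0,"fingers": 0},{"x": 0,"y": 0,"z": 0,"ax": 0,"ay": 0,"az": 0,"fingers": 0}]}}

```text
t: 24.6
eef_pos: [0.5138, -0.3489, 0.2547]
tool_rot: [-0.0, 0.73, 0.684, 0.0]
contact_force: [-0.4, 0.0, 1.4]
gripper_width: -0.004
grasp_force: 0.0
```

Run:
```python
from h import *
st();c=shot('wrist','w7.png');shot('top','top4.png');W=np.array([.528,-.361,.175]);print(to(W))
print(proj('w7.png',W),proj('w7.png',[.5291,-.3423,.165]),proj('w7.png',[.5271,-.3805,.165]))
a=cv2.imread('pics/w7.png');b=cv2.imread('pics/top4.png')[150:260,120:440]
b=cv2.resize(b,None,fx=2.4,fy=2.4,interpolation=cv2.INTER_CUBIC);o=np.zeros((600,800,3),np.uint8)
o[:b.shape[0],:b.shape[1]]=b;a=cv2.resize(a,(440,330));o[265:595,:440]=a;cv2.imwrite('pics/c4.png',o)
```

```text
t 24.6 p [ 0.5138 -0.3489  0.2547] q [ 0.78  0.4  -0.38  1.64  0.16  1.13  0.3 ] F [-0.4  0.   1.4] w -0.004 g 0.0
[[ 0.065  0.998  0.   ]
 [ 0.998 -0.065  0.   ]
 [ 0.     0.    -1.   ]]
[-10.9  13.9  80.9]
[305.69271183 234.66574161] [305.17319158 204.04839829] [304.795231   254.91940614]
```

View pics/c4.png

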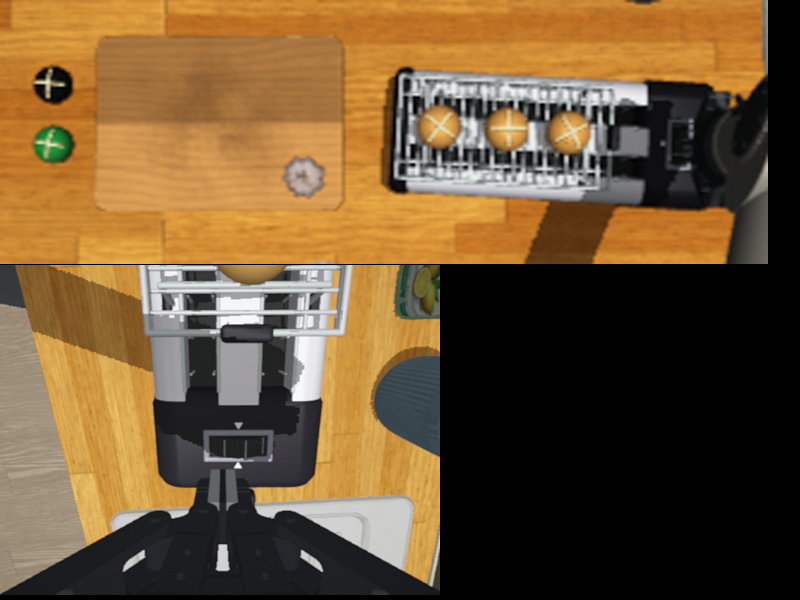

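All three rolls are on the tray at (439,127), (507,129) and (569,132). The wheel is at wrist pixel (303,229) between pointers at (303,205) and (303,254), with no bar visible. Next, press and drag.

Emit:
{"method": "jog_arm", "body": {"rows": [{"x": -12,"y": 1,"z": 40,"ax": 0,"ay": 0,"az": 0,"fingers": 0},{"x": 0,"y": 0,"z": 30,"ax": 0,"ay": 0,"az": 0,"fingers": 0},{"x": 0,"y": 0,"z": 6,"ax": 0,"ay": 0,"az": 0,"fingers": 0},{"x": 0,"y": 0,"z": 3,"ax": 0,"ay": 0,"az": 0,"fingers": 0},{"x": 0,"y": 0,"z": 2,"ax": 0,"ay": 0,"az": 0,"fingers": 0},{"x": 0,"y": 0,"z": 1,"ax": 0,"ay": 0,"az": 0,"fingers": 0},{"x": 0,"y": 0,"z": 0,"ax": 0,"ay": 0,"az": 0,"fingers": 0},{"x": 0,"y": 0,"z": 0,"ax": 0,"ay": 0,"az": 0,"fingers": 0}]}}

```text
t: 25.5
eef_pos: [0.5145, -0.3613, 0.1731]
tool_rot: [0.001, 0.73, 0.684, 0.0]
contact_force: [-0.1, -0.6, 2.7]
gripper_width: -0.004
grasp_force: 1.0
```

Emit:
{"method": "jog_arm", "body": {"rows": [{"x": 0,"y": 4,"z": 0,"ax": 0,"ay": 0,"az": 0,"fingers": 0},{"x": 0,"y": 4,"z": 0,"ax": 0,"ay": 0,"az": 0,"fingers": 0},{"x": 0,"y": 4,"z": 0,"ax": 0,"ay": 0,"az": 0,"fingers": 0},{"x": 0,"y": 0,"z": 0,"ax": 0,"ay": 0,"az": 0,"fingers": 0},{"x": 0,"y": 0,"z": 0,"ax": 0,"ay": 0,"az": 0,"fingers": 0},{"x": 0,"y": 0,"z": 0,"ax": 0,"ay": 0,"az": 0,"fingers": 0},{"x": 0,"y": 0,"z": 0,"ax": 0,"ay": 0,"az": 0,"fingers": 0},{"x": 0,"y": 0,"z": 0,"ax": 0,"ay": 0,"az": 0,"fingers": 0}]}}

```text
t: 26.3
eef_pos: [0.5257, -0.362, 0.172]
tool_rot: [0.0, 0.73, 0.684, 0.0]
contact_force: [0.4, -0.0, 2.4]
gripper_width: -0.001
grasp_force: 1.7
```

Run:
```python
from h import *
import time
st()
```

```text
t 26.3 p [ 0.5257 -0.362   0.172 ] q [ 0.77  0.5  -0.36  1.68  0.2   0.99  0.27] F [ 0.4 -0.   2.4] w -0.001 g 1.6846050694584846
[[ 0.065  0.998  0.   ]
 [ 0.998 -0.065 -0.   ]
 [-0.     0.    -1.   ]]
```

Emit:
{"method": "jog_arm", "body": {"rows": [{"x": 0,"y": 4,"z": 0,"ax": 0,"ay": 0,"az": 0,"fingers": 0},{"x": 0,"y": 4,"z": 0,"ax": 0,"ay": 0,"az": 0,"fingers": 0},{"x": 0,"y": 4,"z": 0,"ax": 0,"ay": 0,"az": 0,"fingers": 0},{"x": 0,"y": 0,"z": -8,"ax": 0,"ay": 0,"az": 0,"fingers": 0},{"x": -8,"y": -12,"z": -30,"ax": 0,"ay": 0,"az": 0,"fingers": 0},{"x": -8,"y": -12,"z": -40,"ax": 0,"ay": 0,"az": 0,"fingers": 0},{"x": -4,"y": 0,"z": -10,"ax": 0,"ay": 0,"az": 0,"fingers": 0},{"x": 0,"y": 0,"z": 0,"ax": 0,"ay": 0,"az": 0,"fingers": 0}]}}

```text
t: 27.1
eef_pos: [0.5129, -0.3825, 0.2621]
tool_rot: [0.002, 0.73, 0.683, 0.0]
contact_force: [-0.2, -0.2, -0.5]
gripper_width: -0.003
grasp_force: 0.0
```

```bash
cat >> h.py <<'E'
def wheel(fn):
    "grey profile along toaster x over the wheel cap, read at pointer height-compensated points"
    shot('wrist',fn);g=cv2.cvtColor(cv2.imread('pics/'+fn),cv2.COLOR_BGR2GRAY)
    for s in range(-26,27,2):
        off=abs(s);z=.145+np.sqrt(max(.03**2-(s/1000)**2,.023**2))
        v=[]
        for y in (-5,0,5):
            p=np.array([.5265,-.361])+s/1000*np.array([.9985,-.055])+y/1000*np.array([.055,.9985])
            u=proj(fn,[*p,z]);v.append(int(g[int(round(u[1])),int(round(u[0]))]))
        print(s,v,end=' ')
    print()
E
python3 - <<'E'
from h import *
st();wheel('w8.png')
W=[.5265,-.361,.175];u=proj('w8.png',W);print(u)
i=cv2.imread('pics/w8.png');a,b=map(int,u);cv2.imwrite('pics/w8c.png',cv2.resize(i[b-40:b+40,a-60:a+60],None,fx=5,fy=5,interpolation=cv2.INTER_CUBIC))
E
```

```text
t 27.1 p [ 0.5129 -0.3825  0.2621] q [ 0.81  0.42 -0.37  1.59  0.16  1.16  0.34] F [-0.2 -0.2 -0.5] w -0.003 g 0.0
[[ 0.067  0.998  0.003]
 [ 0.998 -0.067 -0.003]
 [-0.002  0.003 -1.   ]]
-26 [77, 73, 69] -24 [28, 26, 28] -22 [35, 32, 33] -20 [30, 31, 31] -18 [30, 30, 32] -16 [31, 29, 32] -14 [31, 32, 32] -12 [31, 30, 31] -10 [30, 31, 30] -8 [94, 95, 94] -6 [31, 29, 30] -4 [30, 31, 31] -2 [33, 32, 33] 0 [32, 31, 31] 2 [32, 33, 32] 4 [31, 34, 31] 6 [30, 32, 34] 8 [31, 32, 32] 10 [88, 84, 78] 12 [29, 31, 36] 14 [34, 32, 27] 16 [33, 30, 31] 18 [31, 29, 31] 20 [27, 30, 29] 22 [31, 32, 33] 24 [27, 28, 25] 26 [72, 85, 78] 
[301.35031916 183.73080828]
```

View pics/w8c.png

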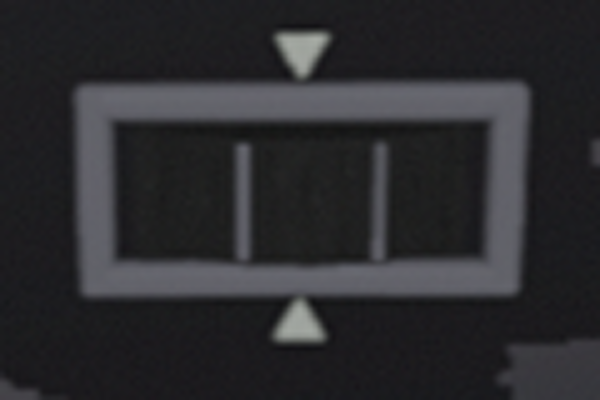

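The crop shows the cap centred between the pointers with two thin grey ribs about 18 mm apart and no white bar yet. I'll repeat the stroke, reading the wheel by code.

Emit:
{"method": "jog_arm", "body": {"rows": [{"x": 22,"y": -1,"z": 45,"ax": 0,"ay": 0,"az": 0,"fingers": 0},{"x": 0,"y": 0,"z": 35,"ax": 0,"ay": 0,"az": 0,"fingers": 0},{"x": 0,"y": 0,"z": 7,"ax": 0,"ay": 0,"az": 0,"fingers": 0},{"x": 0,"y": 0,"z": 3,"ax": 0,"ay": 0,"az": 0,"fingers": 0},{"x": 0,"y": 0,"z": 0,"ax": 0,"ay": 0,"az": 0,"fingers": 0},{"x": 0,"y": 0,"z": 0,"ax": 0,"ay": 0,"az": 0,"fingers": 0},{"x": 0,"y": 5,"z": 0,"ax": 0,"ay": 0,"az": 0,"fingers": 0},{"x": 0,"y": 5,"z": 0,"ax": 0,"ay": 0,"az": 0,"fingers": 0}]}}

```text
t: 27.95
eef_pos: [0.5243, -0.3578, 0.171]
tool_rot: [-0.0, 0.729, 0.684, 0.001]
contact_force: [-0.5, 5.2, 7.5]
gripper_width: 0.001
grasp_force: 3.7
```

Emit:
{"method": "jog_arm", "body": {"rows": [{"x": 0,"y": 5,"z": 0,"ax": 0,"ay": 0,"az": 0,"fingers": 0},{"x": 0,"y": 5,"z": 0,"ax": 0,"ay": 0,"az": 0,"fingers": 0},{"x": 0,"y": 5,"z": 0,"ax": 0,"ay": 0,"az": 0,"fingers": 0},{"x": 0,"y": 0,"z": -8,"ax": 0,"ay": 0,"az": 0,"fingers": 0},{"x": -8,"y": -12,"z": -30,"ax": 0,"ay": 0,"az": 0,"fingers": 0},{"x": -8,"y": -12,"z": -40,"ax": 0,"ay": 0,"az": 0,"fingers": 0},{"x": -4,"y": 0,"z": -10,"ax": 0,"ay": 0,"az": 0,"fingers": 0},{"x": 0,"y": 0,"z": 0,"ax": 0,"ay": 0,"az": 0,"fingers": 0}]}}

```text
t: 28.75
eef_pos: [0.5126, -0.3813, 0.2602]
tool_rot: [0.002, 0.731, 0.683, -0.0]
contact_force: [0.9, -0.2, -0.2]
gripper_width: 0.005
grasp_force: 0.0
```

Run:
```python
from h import *
st();wheel('w9.png');print(to([.5145,-.361,.172]))
```

```text
t 28.75 p [ 0.5126 -0.3813  0.2602] q [ 0.81  0.42 -0.37  1.6   0.16  1.15  0.34] F [ 0.9 -0.2 -0.2] w 0.005 g 0.0
[[ 0.068  0.998  0.003]
 [ 0.998 -0.068 -0.003]
 [-0.003  0.003 -1.   ]]
-26 [62, 53, 79] -24 [28, 26, 27] -22 [34, 31, 32] -20 [27, 27, 28] -18 [99, 96, 87] -16 [29, 28, 29] -14 [32, 33, 31] -12 [33, 31, 29] -10 [32, 31, 32] -8 [33, 32, 33] -6 [32, 33, 34] -4 [34, 31, 30] -2 [40, 40, 41] 0 [82, 81, 85] 2 [32, 31, 31] 4 [34, 33, 32] 6 [34, 34, 33] 8 [31, 30, 33] 10 [32, 34, 32] 12 [26, 33, 29] 14 [30, 28, 30] 16 [48, 43, 39] 18 [55, 68, 84] 20 [30, 30, 28] 22 [30, 31, 33] 24 [26, 30, 28] 26 [72, 66, 79] 
[19.2  0.9 86.2]
```

Emit:
{"method": "jog_arm", "body": {"rows": [{"x": 19,"y": 0,"z": 45,"ax": 0,"ay": 0,"az": 0,"fingers": 0},{"x": 0,"y": 0,"z": 31,"ax": 0,"ay": 0,"az": 0,"fingers": 0},{"x": 0,"y": 0,"z": 7,"ax": 0,"ay": 0,"az": 0,"fingers": 0},{"x": 0,"y": 0,"z": 3,"ax": 0,"ay": 0,"az": 0,"fingers": 0},{"x": 0,"y": 0,"z": 0,"ax": 0,"ay": 0,"az": 0,"fingers": 0},{"x": 0,"y": 0,"z": 0,"ax": 0,"ay": 0,"az": 0,"fingers": 0},{"x": 0,"y": 5,"z": 0,"ax": 0,"ay": 0,"az": 0,"fingers": 0},{"x": 0,"y": 5,"z": 0,"ax": 0,"ay": 0,"az": 0,"fingers": 0}]}}

```text
t: 29.6
eef_pos: [0.5247, -0.3618, 0.1732]
tool_rot: [0.001, 0.73, 0.683, 0.0]
contact_force: [0.2, 0.6, 1.9]
gripper_width: -0.0
grasp_force: 1.3
```

Emit:
{"method": "jog_arm", "body": {"rows": [{"x": 0,"y": 5,"z": 0,"ax": 0,"ay": 0,"az": 0,"fingers": 0},{"x": 0,"y": 5,"z": 0,"ax": 0,"ay": 0,"az": 0,"fingers": 0},{"x": 0,"y": 5,"z": 0,"ax": 0,"ay": 0,"az": 0,"fingers": 0},{"x": 0,"y": 0,"z": -8,"ax": 0,"ay": 0,"az": 0,"fingers": 0},{"x": -8,"y": -12,"z": -30,"ax": 0,"ay": 0,"az": 0,"fingers": 0},{"x": -8,"y": -12,"z": -40,"ax": 0,"ay": 0,"az": 0,"fingers": 0},{"x": -4,"y": 0,"z": -10,"ax": 0,"ay": 0,"az": 0,"fingers": 0},{"x": 0,"y": 0,"z": 0,"ax": 0,"ay": 0,"az": 0,"fingers": 0}]}}

```text
t: 30.4
eef_pos: [0.514, -0.3815, 0.2623]
tool_rot: [0.002, 0.73, 0.683, 0.0]
contact_force: [0.2, -0.0, -1.3]
gripper_width: 0.001
grasp_force: 0.0
```

Run:
```python
from h import *
st();wheel('w10.png');print(to([.5145,-.361,.172]))
```

```text
t 30.4 p [ 0.514  -0.3815  0.2623] q [ 0.81  0.42 -0.37  1.59  0.16  1.16  0.34] F [ 0.2 -0.  -1.3] w 0.001 g 0.0
[[ 0.067  0.998  0.003]
 [ 0.998 -0.067 -0.003]
 [-0.002  0.003 -1.   ]]
-26 [63, 54, 79] -24 [26, 26, 27] -22 [32, 31, 33] -20 [30, 28, 28] -18 [31, 30, 31] -16 [30, 28, 28] -14 [28, 31, 30] -12 [42, 42, 44] -10 [67, 66, 67] -8 [31, 32, 33] -6 [33, 30, 31] -4 [34, 33, 33] -2 [30, 31, 31] 0 [33, 30, 34] 2 [31, 31, 31] 4 [33, 31, 30] 6 [41, 39, 34] 8 [94, 82, 81] 10 [28, 29, 31] 12 [32, 30, 29] 14 [30, 30, 31] 16 [32, 32, 30] 18 [28, 27, 30] 20 [31, 29, 29] 22 [32, 31, 32] 24 [25, 26, 27] 26 [83, 79, 72] 
[19.4 -0.4 88.3]
```

Emit:
{"method": "jog_arm", "body": {"rows": [{"x": 19,"y": -1,"z": 45,"ax": 0,"ay": 0,"az": 0,"fingers": 0},{"x": 0,"y": 0,"z": 33,"ax": 0,"ay": 0,"az": 0,"fingers": 0},{"x": 0,"y": 0,"z": 7,"ax": 0,"ay": 0,"az": 0,"fingers": 0},{"x": 0,"y": 0,"z": 3,"ax": 0,"ay": 0,"az": 0,"fingers": 0},{"x": 0,"y": 0,"z": 0,"ax": 0,"ay": 0,"az": 0,"fingers": 0},{"x": 0,"y": 0,"z": 0,"ax": 0,"ay": 0,"az": 0,"fingers": 0},{"x": 0,"y": 5,"z": 0,"ax": 0,"ay": 0,"az": 0,"fingers": 0},{"x": 0,"y": 5,"z": 0,"ax": 0,"ay": 0,"az": 0,"fingers": 0}]}}

```text
t: 31.25
eef_pos: [0.5246, -0.3628, 0.1732]
tool_rot: [0.001, 0.73, 0.683, 0.0]
contact_force: [0.6, 0.5, 2.6]
gripper_width: 0.001
grasp_force: 1.3
```

Emit:
{"method": "jog_arm", "body": {"rows": [{"x": 0,"y": 5,"z": 0,"ax": 0,"ay": 0,"az": 0,"fingers": 0},{"x": 0,"y": 5,"z": 0,"ax": 0,"ay": 0,"az": 0,"fingers": 0},{"x": 0,"y": 5,"z": 0,"ax": 0,"ay": 0,"az": 0,"fingers": 0},{"x": 0,"y": 0,"z": -8,"ax": 0,"ay": 0,"az": 0,"fingers": 0},{"x": -8,"y": -12,"z": -30,"ax": 0,"ay": 0,"az": 0,"fingers": 0},{"x": -8,"y": -12,"z": -40,"ax": 0,"ay": 0,"az": 0,"fingers": 0},{"x": -4,"y": 0,"z": -10,"ax": 0,"ay": 0,"az": 0,"fingers": 0},{"x": 0,"y": 0,"z": 0,"ax": 0,"ay": 0,"az": 0,"fingers": 0}]}}

```text
t: 32.05
eef_pos: [0.514, -0.3825, 0.2623]
tool_rot: [0.002, 0.73, 0.683, 0.0]
contact_force: [-0.4, 0.8, -0.1]
gripper_width: -0.0
grasp_force: 0.0
```

Run:
```python
from h import *
st();wheel('w11.png');print(to([.5145,-.361,.172]))
```

```text
t 32.05 p [ 0.514  -0.3825  0.2623] q [ 0.81  0.42 -0.37  1.59  0.16  1.16  0.34] F [-0.4  0.8 -0.1] w -0.0 g 0.0
[[ 0.067  0.998  0.003]
 [ 0.998 -0.067 -0.003]
 [-0.002  0.003 -1.   ]]
-26 [65, 54, 79] -24 [25, 25, 27] -22 [132, 92, 110] -20 [146, 145, 145] -18 [142, 135, 134] -16 [27, 27, 28] -14 [30, 30, 31] -12 [31, 31, 30] -10 [32, 32, 31] -8 [32, 27, 28] -6 [32, 34, 32] -4 [48, 47, 46] -2 [57, 59, 66] 0 [32, 31, 31] 2 [31, 32, 29] 4 [32, 31, 34] 6 [30, 30, 30] 8 [30, 32, 33] 10 [31, 31, 32] 12 [32, 32, 28] 14 [44, 40, 37] 16 [58, 67, 82] 18 [26, 29, 31] 20 [30, 31, 29] 22 [32, 32, 34] 24 [25, 28, 26] 26 [81, 77, 71] 
[20.4 -0.5 88.3]
```

The white bar has appeared at s ≈ −20 mm (θ ≈ −0.73). A 21 mm stroke remains.

Emit:
{"method": "jog_arm", "body": {"rows": [{"x": 19,"y": -1,"z": 45,"ax": 0,"ay": 0,"az": 0,"fingers": 0},{"x": 0,"y": 2,"z": 33,"ax": 0,"ay": 0,"az": 0,"fingers": 0},{"x": 0,"y": 0,"z": 7,"ax": 0,"ay": 0,"az": 0,"fingers": 0},{"x": 0,"y": 0,"z": 3,"ax": 0,"ay": 0,"az": 0,"fingers": 0},{"x": 0,"y": 0,"z": 0,"ax": 0,"ay": 0,"az": 0,"fingers": 0},{"x": 0,"y": 0,"z": 0,"ax": 0,"ay": 0,"az": 0,"fingers": 0},{"x": 0,"y": 5,"z": 0,"ax": 0,"ay": 0,"az": 0,"fingers": 0},{"x": 0,"y": 5,"z": 0,"ax": 0,"ay": 0,"az": 0,"fingers": 0}]}}

```text
t: 32.9
eef_pos: [0.5264, -0.3633, 0.1726]
tool_rot: [0.001, 0.73, 0.684, 0.0]
contact_force: [-0.9, 1.0, 3.4]
gripper_width: -0.0
grasp_force: 1.5
```

Emit:
{"method": "jog_arm", "body": {"rows": [{"x": 0,"y": 5,"z": 0,"ax": 0,"ay": 0,"az": 0,"fingers": 0},{"x": 0,"y": 5,"z": 0,"ax": 0,"ay": 0,"az": 0,"fingers": 0},{"x": 0,"y": 1,"z": 0,"ax": 0,"ay": 0,"az": 0,"fingers": 0},{"x": 0,"y": 0,"z": -8,"ax": 0,"ay": 0,"az": 0,"fingers": 0},{"x": -8,"y": -12,"z": -30,"ax": 0,"ay": 0,"az": 0,"fingers": 0},{"x": -8,"y": -10,"z": -40,"ax": 0,"ay": 0,"az": 0,"fingers": 0},{"x": -4,"y": 0,"z": -10,"ax": 0,"ay": 0,"az": 0,"fingers": 0},{"x": 0,"y": 0,"z": 0,"ax": 0,"ay": 0,"az": 0,"fingers": 0}]}}

```text
t: 33.7
eef_pos: [0.5136, -0.384, 0.2623]
tool_rot: [0.002, 0.73, 0.683, 0.0]
contact_force: [-0.2, -0.8, -0.4]
gripper_width: 0.002
grasp_force: 0.0
```

Run:
```python
from h import *
st();wheel('w12.png');print(to([.5145,-.361,.172]), to([.5245,-.427,.2]))
```

```text
t 33.7 p [ 0.5136 -0.384   0.2623] q [ 0.82  0.42 -0.37  1.59  0.16  1.16  0.34] F [-0.2 -0.8 -0.4] w 0.002 g 0.0
[[ 0.067  0.998  0.003]
 [ 0.998 -0.067 -0.003]
 [-0.003  0.003 -1.   ]]
-26 [72, 66, 60] -24 [25, 29, 27] -22 [34, 32, 30] -20 [29, 26, 29] -18 [83, 71, 70] -16 [45, 44, 40] -14 [31, 30, 30] -12 [30, 32, 30] -10 [31, 30, 34] -8 [29, 30, 29] -6 [31, 31, 32] -4 [27, 26, 27] -2 [158, 158, 157] 0 [159, 160, 159] 2 [159, 160, 160] 4 [33, 45, 45] 6 [31, 30, 31] 8 [31, 29, 33] 10 [30, 31, 31] 12 [29, 31, 31] 14 [30, 31, 29] 16 [34, 31, 28] 18 [81, 83, 88] 20 [26, 29, 27] 22 [31, 31, 32] 24 [28, 28, 25] 26 [72, 66, 80] 
[21.9 -0.2 88.3] [-43.3  14.2  60.4]
```

The bar is centred (−3 to +3 mm), so the wheel is set. Before pressing the lever I'll check by code that the rolls are still on the rack while moving above the lever.

Emit:
{"method": "jog_arm", "body": {"rows": [{"x": -46,"y": 10,"z": 0,"ax": 0,"ay": 0,"az": 0,"fingers": 0},{"x": 0,"y": 4,"z": 0,"ax": 0,"ay": 0,"az": 0,"fingers": 0},{"x": 0,"y": 0,"z": 40,"ax": 0,"ay": 0,"az": 0,"fingers": 0},{"x": 0,"y": 0,"z": 25,"ax": 0,"ay": 0,"az": 0,"fingers": 0},{"x": 0,"y": 0,"z": 20,"ax": 0,"ay": 0,"az": 0,"fingers": 0},{"x": 0,"y": 0,"z": 8,"ax": 0,"ay": 0,"az": 0,"fingers": 0},{"x": 0,"y": 0,"z": 0,"ax": 0,"ay": 0,"az": 0,"fingers": 0},{"x": 0,"y": 0,"z": 0,"ax": 0,"ay": 0,"az": 0,"fingers": 0}]}}

```text
t: 34.55
eef_pos: [0.5248, -0.4289, 0.1673]
tool_rot: [0.0, 0.73, 0.684, 0.0]
contact_force: [-0.1, -0.2, 0.2]
gripper_width: -0.003
grasp_force: 0.0
```

Run:
```python
from h import *
st();shot('top','top5.png');print(to([.5245,-.430,.125]))
a,b=[cv2.imread('pics/top%d.png'%k)[178:232,283:378].astype(int) for k in (4,5)]
d=np.abs(a-b).max(2);print((d>60).sum(),np.argwhere(d>60)[:10].tolist())
```

```text
t 34.55 p [ 0.5248 -0.4289  0.1673] q [ 0.83  0.56 -0.34  1.59  0.21  1.03  0.36] F [-0.1 -0.2  0.2] w -0.003 g 0.0
[[ 0.065  0.998  0.   ]
 [ 0.998 -0.065 -0.   ]
 [-0.     0.    -1.   ]]
[-0.8 -0.5 42.9]
142 [[26, 88], [26, 89], [27, 88], [27, 89], [28, 88], [28, 89], [29, 88], [29, 89], [30, 88], [30, 89]]
```

Emit:
{"method": "jog_arm", "body": {"rows": [{"x": -1,"y": 0,"z": 10,"ax": 0,"ay": 0,"az": 0,"fingers": 0},{"x": 0,"y": 0,"z": 8,"ax": 0,"ay": 0,"az": 0,"fingers": 0},{"x": 0,"y": 0,"z": 8,"ax": 0,"ay": 0,"az": 0,"fingers": 0},{"x": 0,"y": 0,"z": 7,"ax": 0,"ay": 0,"az": 0,"fingers": 0},{"x": 0,"y": 0,"z": 5,"ax": 0,"ay": 0,"az": 0,"fingers": 0},{"x": 0,"y": 0,"z": 4,"ax": 0,"ay": 0,"az": 0,"fingers": 0},{"x": 0,"y": 0,"z": 2,"ax": 0,"ay": 0,"az": 0,"fingers": 0},{"x": 0,"y": 0,"z": 0,"ax": 0,"ay": 0,"az": 0,"fingers": 0}]}}

```text
t: 35.4
eef_pos: [0.5237, -0.4296, 0.1257]
tool_rot: [-0.001, 0.73, 0.684, -0.001]
contact_force: [-8.1, 5.5, 23.2]
gripper_width: -0.002
grasp_force: 11.6
```

Emit:
{"method": "jog_arm", "body": {"rows": [{"x": 0,"y": 0,"z": -5,"ax": 0,"ay": 0,"az": 0,"fingers": 0},{"x": 0,"y": 0,"z": -20,"ax": 0,"ay": 0,"az": 0,"fingers": 0},{"x": -5,"y": 0,"z": -40,"ax": 0,"ay": 0,"az": 0,"fingers": 0},{"x": -30,"y": 0,"z": -40,"ax": 0,"ay": 0,"az": 0,"fingers": 0},{"x": -40,"y": 0,"z": -20,"ax": 0,"ay": 0,"az": 0,"fingers": 0},{"x": -40,"y": 0,"z": 0,"ax": 0,"ay": 0,"az": 0,"fingers": 0},{"x": 0,"y": 0,"z": 0,"ax": 0,"ay": 0,"az": 0,"fingers": 0},{"x": 0,"y": 0,"z": 0,"ax": 0,"ay": 0,"az": 0,"fingers": 0}]}}

```text
t: 36.2
eef_pos: [0.5154, -0.5452, 0.246]
tool_rot: [-0.002, 0.73, 0.683, -0.0]
contact_force: [0.8, -0.0, 0.2]
gripper_width: 0.007
grasp_force: 0.0
```

Run:
```python
from h import *
st();shot('wrist','w13.png');shot('top','top6.png');shot('scene','s6.png')
for z in (.156,.126):print('lever',z,proj('w13.png',[.5245,-.427,z]))
a=cv2.imread('pics/w13.png');b=cv2.imread('pics/top6.png')[150:260,120:440];c=cv2.imread('pics/s6.png')[110:240,240:400]
b=cv2.resize(b,None,fx=2.4,fy=2.4,interpolation=cv2.INTER_CUBIC);o=np.zeros((600,800,3),np.uint8)
o[:b.shape[0],:b.shape[1]]=b;o[265:595,:440]=cv2.resize(a,(440,330));o[270:555,445:796]=cv2.resize(c,(351,285),interpolation=cv2.INTER_CUBIC);cv2.imwrite('pics/c5.png',o)
```

```text
t 36.2 p [ 0.5154 -0.5452  0.246 ] q [ 0.92  0.62 -0.32  1.31  0.19  1.25  0.53] F [ 0.8 -0.   0.2] w 0.007 g 0.0
[[ 0.067  0.998 -0.002]
 [ 0.998 -0.067  0.002]
 [ 0.002 -0.003 -1.   ]]
lever 0.156 [286.13360031  25.49121642]
lever 0.126 [285.8663891   34.86118785]
```

View pics/c5.png

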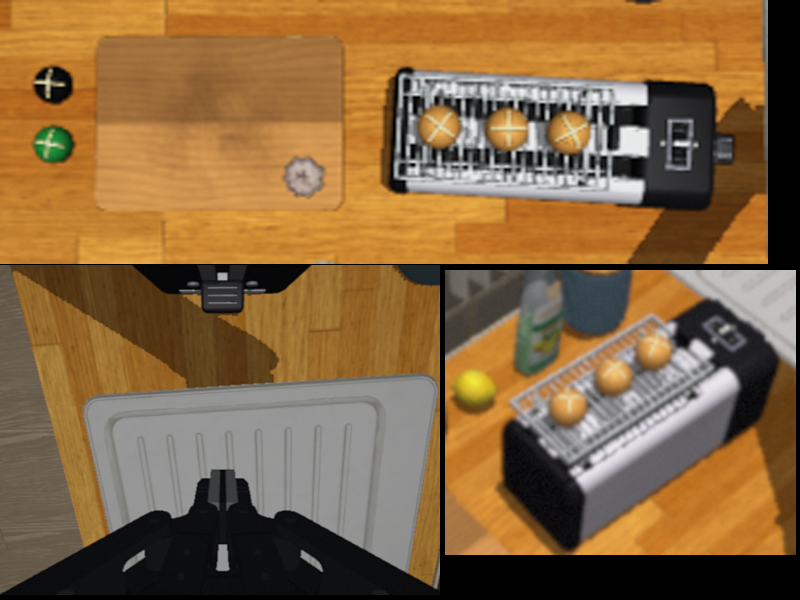

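The final view shows all three rolls on the upright rack, the white bar between the pointers, and the lever pad at wrist (282,38). The prediction was (286,35) for down and 25 for the row when up, so it is latched down. Handing in.

```bash
python3 -c "
from station import bot
print(bot.hand_in())"
```

```text
the job is handed in; nothing more can be done
None
```

I handed in the job at about 36 s of robot time. The rack stands open, all three rolls lie side by side on it, and the wheel's white bar is between the pointers. The lever was pressed last and looked latched down in the final camera view. I left the garlic, mug and salt pot alone. The hand-in returned no verdict.

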